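Clear the gas ring's lid, open it to its stop and rebuild the washed burner

TASK

The lid of the portable gas ring is being used as a shelf while its washed burner parts dry on the drying mat. Stand everything that is on the lid upright on the wooden tray, swing the lid all the way back until it rests against its stop, then rebuild the burner in its seat: first the crown, then the flame ring on the crown, then the cap on top, each lying flat and centred. Leave the other things on the table where they are.

Things in the scene. Friction and masses are not known exactly. Their poses are not given: they have to be found in the camera images.
- hob: portable gas ring, fixed: white steel box 220 (x) by 270 (y) by 95 mm high. Origin: centre of its underside; +x to its back (hinge, cartridge), -x to its front (chrome gas knob, not used). Walls 4 mm; inside a deck 37 mm high with the burner seat in the middle. Four wire pan supports on the diagonals, tops 92 mm high, 56 to 112 mm from the centre: fingers closing along x or y pass between
- seat (a point): centre of the floor of the burner seat: a round pocket 74 mm in diameter, 12 mm deep, its floor 25 mm above the table. Axes as hob. Covered while the lid is shut
- lid (a joint): hinge angle of the lid, rad: 0 shut and level, 1.70 (97 degrees, leaning a little back) against its stop. Always starts at 0. The hinge is stiff: the lid stays at any angle; moving it takes 2 to 7 N at the grip
- lid_hinge (a point): middle of the hinge line, 95 mm high at the back of the box, running along the box's y. The lid is a steel panel 216 mm deep, 270 mm wide, 6 mm thick, 0.5 kg; its top is 101 mm above the table when shut. Axes turn with the lid: at joint 0 as hob (the panel reaches to -x)
- lid_grip (a point): middle of the black grip that sticks out 34 mm forward from the middle of the lid's front edge: 28 mm wide (along y), 14 mm thick. This point is 235 mm in front of the hinge line, 3 mm above it and 98 mm above the table (lid shut). Fingers that reach down on both sides of it and close along the box's y hold it, and it pivots between them as the lid swings up. Axes turn with the lid
- tray: wooden serving tray, fixed: 250 (x) by 240 mm (y), 22 mm high, walls 6 mm, inner floor 6 mm above the table. Origin: centre of its underside. Stands left or right of the gas ring, the mat on the other side
- mat: blue-grey silicone drying mat, fixed: 270 (x) by 240 mm (y), 3 mm thick. Origin: centre of its underside
- mug_a: plastic mug (yellow): 66 mm in diameter, 85 mm high, wall 4 mm, handle sticking out about 28 mm at its +y side, 100 g. Origin: centre of its underside, z up its axis. May be absent
- mug_b: plastic mug (purple), same size and axes as mug_a. May be absent
- canister: closed aluminium canister: round, 60 mm in diameter (lid 62 mm from 72 mm up), 90 mm high, 220 g. Origin: centre of its underside. May be absent
- jar: closed glass jar, 62 mm in diameter with straight sides up to 55 mm height, shoulder above, steel screw cap 55 mm in diameter from 69 to 85 mm height, 280 g. Origin: centre of its underside. May be absent
- crown: burner crown, the tallest burner part, cast aluminium, 220 g: round foot flange 68 mm in diameter and 10 mm high (lower edge bevelled 3 mm), above it a slotted body 58 mm in diameter up to 32 mm height, on top a spigot 34 mm in diameter up to 38 mm. Foot goes down into the seat. Origin: centre of its underside, z up its axis
- ring: flame ring, a flat aluminium ring: 60 mm outside, 40 mm hole, 12 mm high, 120 g. Its hole goes over the crown's spigot and it lies on the crown's 58 mm body (its underside 32 mm above the crown's). Origin: centre of its underside
- cap: burner cap, a dark steel disc: 62 mm in diameter with an upright edge from 3 to 12 mm height, slightly domed top at 14.5 mm, and underneath a centring boss 34 mm in diameter and 3 mm deep that goes into the ring's hole (then the boss's underside is 9 mm above the ring's underside). 150 g. Origin: centre of the boss's underside
- brush: round wooden dish brush, 52 mm across, 60 mm high, standing on the mat among the burner parts: leave alone. Origin: centre of its underside
- pan: steel saucepan, 140 mm in diameter, 78 mm high, short black handle to its +y reaching 165 mm from its centre: leave alone. Origin: centre of its underside
- saucer: white ceramic saucer, 124 mm in diameter, 20 mm high: leave alone. Origin: centre of its underside
- shaker: wooden pepper shaker, 38 mm across, 78 mm high: leave alone. Origin: centre of its underside
- tea_tin: round tea tin on the table behind the gas ring, 84 mm in diameter, 120 mm high: leave alone. Origin: centre of its underside
- matchbox: matchbox 36 x 56 x 16 mm in front of the gas ring: leave alone. Origin: centre of its underside
- lighter: long-nosed lighter lying along its x, 20 mm high, from 55 mm behind to 154 mm ahead of its origin: leave alone
Things that resemble listed ones, but are neither listed nor needed, are in the scene too. Several things have the shape of the cap; the one meant has the colours described above. Leave any pink look-alike of the jar alone.

How it is judged:
By the outcome, as a careful person would: the job done as asked, in the order asked, and still so for the second after the job is handed in, with the robot touching nothing.
Of mug_a, mug_b, canister, jar only 2 to 4 are there at a start; the rules pass over those that are not, and their reading is None.
At some moment in a run one of crown, ring, cap may be knocked a few centimetres aside while the robot is not near it.
It also fails if it takes over 210 s, if anything falls off the work surface, if the arm or the gripper's body presses on something with over 40 N, if the wrist force passes 120 N, or if a joint passes its speed limit or range.

ROBOT

A 6-joint arm with a two-finger parallel gripper is mounted at the origin on the work surface. World frame = base frame: x ahead of the robot, y to its left, z up, the work surface at z = 0. Lengths are in m, angles in rad, forces in N, time in s.
With the tool pointing down it reaches from about 0.15 to 0.775 m from the base axis. Payload 6.1 kg.
Tool frame: the origin (TCP) lies midway between the tips of the shut fingers; the grasp point (between the pads) lies 19 mm behind it; z points along the fingers, y is the line along which they close (so a half turn about z gives the same grasp; the last joint's range is limited). The gripper opens to 85 mm and grips with 20 to 120 N. Pads are 22 mm wide; open, the fingers measure 114 mm over their backs; the gripper's body (76 mm by 85 mm) begins 54 mm behind the grasp point. The pads swing forward as they close: fully open they stand 13 mm farther back than shut.
Start: joints at [1.346, 0.126, -0.04, 1.405, 0, 1.571], TCP at [0.117, 0.512, 0.231] pointing down, gripper open.
Joint ranges: [-2.72, 2.72], [-0.95, 1.95], [-1.27, 1.35], [-1.78, 2.02], [-1.46, 1.47], [-3.14, 3.14]. Speed limits (rad/s): [2.39, 2.39, 3.01, 3.14, 3.14, 3.14].

INTERFACE

Orientations are given as [roll, pitch, yaw] about the fixed x, y, z axes, in that order (R = Rz(yaw) Ry(pitch) Rx(roll)).
In Python, from rig import read_state, camera, camera_params, hand_in gives the robot as it stands.
- The arm moves only by the tool servo_tool, never from a script. Its argument "rows" is a list of rows, each a list of 7 numbers: the shift along the tool's x, y, z in m, then the turn, a rotation vector about the tool's x, y, z in rad, then the closure, from 0 (fully open) to 1 (shut). In form: [[dx, dy, dz, ax, ay, az, claw], ...]. A call has 1 to 8 rows; each row is the pose to reach, as a shift and turn from the pose commanded when the call began, along the tool's axes at that moment; what a row does not reach only later rows make up. A row lasts 1/10 s, in which the tool goes at most 50 mm and 8.59 degrees, less where a joint would pass 70% of its speed; a pose out of reach is approached as far as the arm can. A call with a gripper value outside its range is refused whole. The fingers move at their own pace and stop on an object; "newtons" is the grip in N (left out, the last holds). Time passes only in rows, so rows that repeat a pose let the fingers close. It gives the time, the measured TCP pose, the force, the opening and the grip force at its end, in the units of the state.
- read_state(): the state, without advancing time (a new reading comes with each control period).
- camera(name): name is "side" or "top"; returns the picture (384x512x3 uint8, red, green, blue); there is no depth.
- camera_params(name): a dict with "fx", "fy", "cx", "cy" (pixels), "R" (3x3) and "t" (3): a world point X has camera coordinates R X + t. Camera axes: x right, y down, z forward; pixel columns grow to the right and rows downward; lengths in m; the calibration is good to about 2 mm. A picture is of the moment at which its call begins. camera_params takes no time and is no camera call.
- hand_in(): hands the job in; it is judged then, once.
The state is a dict: "time": time; "qpos": joint angles; "qd": joint speeds; "joint_efforts": joint torques, N m; "ee_pos": TCP position; "tool_rot": TCP orientation; "wrist_force": force on the tool from outside, world axes, zero at the start; "moment": the same for the moment, N m; "finger_gap": finger opening in m; "finger_force": force on a finger pad.
Only numpy, scipy, OpenCV 4.12 (cv2) and the standard library are available. Lean on these libraries where they do the work, as an engineer would, in place of code of your own. Each camera call takes 0.05 s, during which the arm holds its last target. There are 200 camera calls.

## Working session

There is one attempt and no reset: what is moved stays moved. The work goes in short steps, Python scripts to look and compute and a tool call to move; the robot and the scene stay as the last step left them, time stands still between calls to the robot, and variables do not carry over. Pictures are saved under pics/ and viewed, at most 14 in all, crops included, and the job is handed in when it is done.

Besides the shell and the picture viewer there is one more tool, called after ">>>" by a JSON object that holds its "name" and its "arguments". servo_tool: Moves the arm, as the interface text tells. Its arguments: {"type":"object","properties":{"rows":{"type":"array"},"newtons":{"type":"number"}},"required":["rows"]}

```bash
mkdir -p pics; ls
python3 - <<'E'
from rig import *
import cv2,numpy as np
s=read_state();print(s)
for n in("side","top"):
    im=camera(n);cv2.imwrite(f"pics/{n}0.png",im[:,:,::-1]);np.save(f"pics/{n}0.npy",im)
    cv2.imwrite(f"pics/{n}0v.png",cv2.resize(im[:,:,::-1],(800,600),interpolation=cv2.INTER_CUBIC))
    p=camera_params(n);print(n,p, -np.array(p["R"]).T@np.array(p["t"]))
E
```

```text
pics
{'time': 0.0, 'qpos': array([ 1.34601687e+00,  1.26383908e-01, -4.06374031e-02,  1.40536840e+00,
        1.06588407e-05,  1.57077909e+00]), 'qd': array([-0.000767  , -0.00103873, -0.00021477, -0.00084088,  0.00109265,
       -0.00069461]), 'joint_efforts': array([ 2.89376367e-04, -4.35909784e+01,  3.52925563e+01,  1.72560511e-02,
       -1.61669723e-04, -1.41577043e-06]), 'ee_pos': array([0.11692424, 0.51139692, 0.23051295]), 'tool_rot': array([-3.13999927e+00, -1.06862925e-05,  2.91683042e+00]), 'wrist_force': array([ 0.52395725,  0.39385143, -0.13956498]), 'moment': array([-2.64866738e-05,  3.44173515e-03, -1.85622057e-02]), 'finger_force': 0.0, 'finger_gap': 0.0855856015542493}
side {'fx': 423.18868861756624, 'fy': 423.18868861756624, 'cx': 253.1454602132118, 'cy': 193.4071542231388, 'R': array([[-0.99914089, -0.04014195, -0.01030069],
       [-0.02069882,  0.69870081, -0.7151145 ],
       [ 0.03590319, -0.71428692, -0.69893144]]), 't': array([0.50229029, 0.0775822 , 1.33462939])} [0.45554717 0.91926449 0.99346853]
top {'fx': 383.48241358272344, 'fy': 383.48241358272344, 'cx': 252.81513527194053, 'cy': 193.87619275479918, 'R': array([[ 0.0127251 , -0.99981077,  0.0147141 ],
       [-0.9945426 , -0.01417924, -0.10336327],
       [ 0.10355234, -0.01331849, -0.99453483]]), 't': array([-0.00384856,  0.5042871 ,  1.19168107])} [0.37818261 0.01917397 1.23734972]
```

View pics/top0v.png

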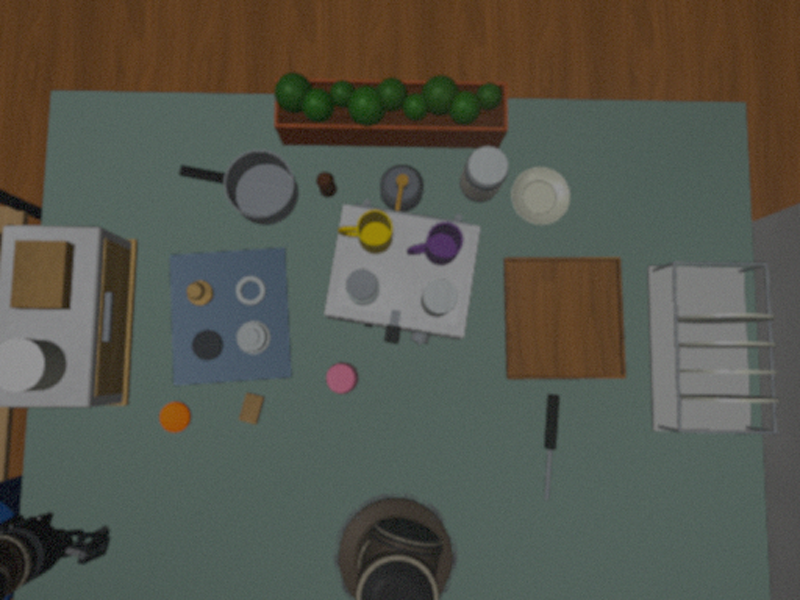

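View pics/side0v.png

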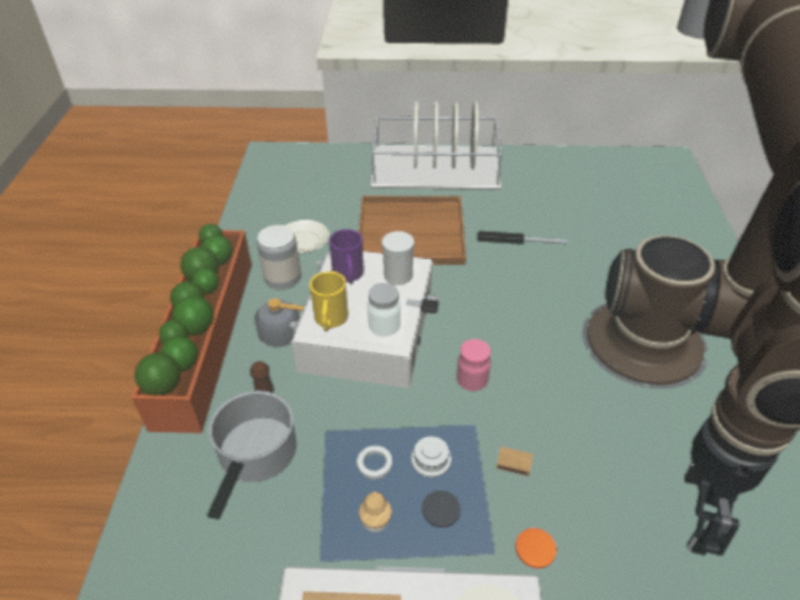

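Top view (800 px): on the lid are the yellow mug (375,231), purple mug (443,243), jar (362,287) and canister (440,297). The lid grip is at (393,325). The mat is on the left and holds the crown (253,337), flame ring (249,290), dark cap (207,345) and brush (199,292). The tray is on the right at (563,318).

Possible mix-ups:
- **Cap:** dark disc (207,345) or orange disc (175,417). I choose the dark one.
- **Jar:** clear jar on the lid (362,287) or pink jar (341,378). I choose the clear one.
- **Canister:** the one on the lid (440,297) or the tea tin (485,170). I choose the one on the lid.

```bash
cat > h.py <<'E'
import cv2,numpy as np
from rig import *
def ray(n,uv):
    p=camera_params(n);R=np.array(p["R"]);t=np.array(p["t"])
    d=R.T@np.array([(uv[0]-p["cx"])/p["fx"],(uv[1]-p["cy"])/p["fy"],1]);return -R.T@t,d
def plane(n,uv,z):
    c,d=ray(n,uv);return c+d*(z-c[2])/d[2]
def proj(n,X):
    p=camera_params(n);c=np.array(p["R"])@X+p["t"];return np.array([p["fx"]*c[0]/c[2]+p["cx"],p["fy"]*c[1]/c[2]+p["cy"]])
def tri(u1,u2):
    c1,d1=ray("top",u1);c2,d2=ray("side",u2)
    A=np.c_[d1,-d2];s=np.linalg.lstsq(A,c2-c1,rcond=None)[0]
    a,b=c1+d1*s[0],c2+d2*s[1];return (a+b)/2,np.linalg.norm(a-b)
def snap(n,name,box=None,k=1):
    im=camera(n);np.save(f"pics/{name}.npy",im)
    b=im[:,:,::-1]
    if box: b=b[box[1]:box[3],box[0]:box[2]]
    cv2.imwrite(f"pics/{name}.png",cv2.resize(b,None,fx=k,fy=k,interpolation=cv2.INTER_CUBIC));return im
E
python3 - <<'E'
from h import *
im=cv2.imread("pics/top0.png")
a=cv2.resize(im[125:220,195:315],None,fx=5,fy=5,interpolation=cv2.INTER_CUBIC) #600x475
b=cv2.resize(im[155:250,105:190],None,fx=5,fy=5,interpolation=cv2.INTER_CUBIC)[:475,:200*2]
c=np.hstack([a,b]);c=cv2.convertScaleAbs(c,alpha=1.5);c=cv2.resize(c,(800,380));print(c.shape)
cv2.imwrite("pics/crop0.png",c)
rgb=np.load("pics/top0.npy");hsv=cv2.cvtColor(cv2.GaussianBlur(rgb,(3,3),0),cv2.COLOR_RGB2HSV)
def comps(m,box,name,amin=60):
    mm=np.zeros_like(m);mm[box[1]:box[3],box[0]:box[2]]=m[box[1]:box[3],box[0]:box[2]]
    cs,_=cv2.findContours(mm,cv2.RETR_EXTERNAL,cv2.CHAIN_APPROX_NONE)
    for q in cs:
        if cv2.contourArea(q)>amin: print(name,cv2.contourArea(q),cv2.minAreaRect(q),cv2.boxPoints(cv2.minAreaRect(q)).round(1).tolist())
H,S,V=[hsv[:,:,i] for i in range(3)]
comps(((H<20)&(S>90)).astype(np.uint8)*255,(310,150,410,255),"tray")
comps(((H>103)&(H<125)&(S>60)).astype(np.uint8)*255,(100,150,200,260),"mat")
comps(((H>20)&(H<35)&(S>150)).astype(np.uint8)*255,(200,120,260,170),"yel")
comps(((H>125)&(H<160)&(S>80)).astype(np.uint8)*255,(250,130,310,180),"pur")
for uv in [(375,231),(443,243),(362,287),(440,297),(253,337),(249,290),(207,345),(265,300),(410,262),(403,180)]:
    x,y=int(uv[0]/1.5625),int(uv[1]/1.5625);print(uv,rgb[y,x],hsv[y,x])
E
```

```text
(380, 800, 3)
tray 5578.0 ((361.0, 203.0), (76.0, 76.0), 90.0) [[323.0, 165.0], [399.0, 165.0], [399.0, 241.0], [323.0, 241.0]]
mat 5684.0 ((146.46791076660156, 201.9441375732422), (81.49908447265625, 73.66596221923828), 86.69812774658203) [[107.30000305175781, 163.39999389648438], [180.89999389648438, 159.10000610351562], [185.60000610351562, 240.5], [112.0, 244.6999969482422]]
yel 435.0 ((235.8946075439453, 149.12081909179688), (23.525733947753906, 30.421207427978516), 59.534454345703125) [[216.8000030517578, 146.6999969482422], [243.0, 131.3000030517578], [255.0, 151.5], [228.6999969482422, 167.0]]
pur 275.5 ((278.52557373046875, 155.1876220703125), (30.096145629882812, 16.710229873657227), 12.804265975952148) [[262.0, 160.0], [265.70001220703125, 143.6999969482422], [295.1000061035156, 150.39999389648438], [291.29998779296875, 166.6999969482422]]
(375, 231) [152 133  10] [ 26 238 149]
(443, 243) [77 47 91] [139 119  94]
(362, 287) [102 106 108] [105  14 106]
(440, 297) [129 132 133] [ 98   8 133]
(253, 337) [128 133 134] [ 96  10 131]
(249, 290) [69 84 98] [104  74 100]
(207, 345) [48 50 50] [108  24  53]
(265, 300) [ 70  84 100] [106  70  98]
(410, 262) [137 136 137] [105   4 136]
(403, 180) [122  94  43] [ 20 169 122]
```

View pics/crop0.png

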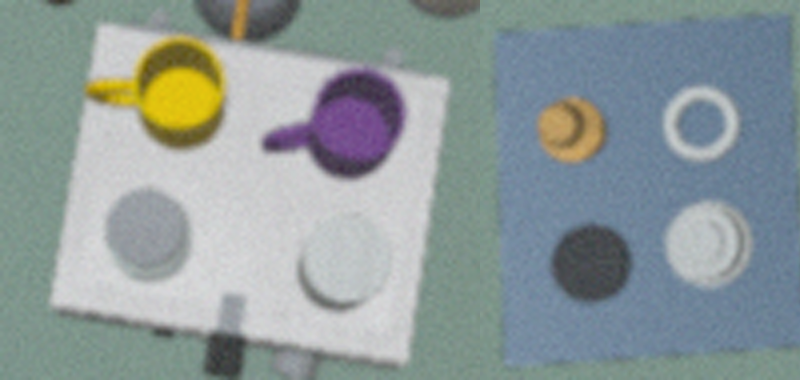

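The close crop confirms the choice: four items stand on the lid, and the mat has the dark cap at crop (591,263), ring (701,123), crown (708,244) and brush (572,130). Next I convert these to positions.

Run:
```python
from h import *
np.set_printoptions(precision=4,suppress=True)
L=lambda u,v:(u/4+195,v/4+125)
M=lambda u,v:((u-480)/4+105,v/4+155)
c=[plane("top",L(*q),.101) for q in [(97,23),(449,78),(409,363),(50,308)]]
for q in c:print(q)
d=lambda a,b:np.linalg.norm(a-b)
print("sides",d(c[0],c[1]),d(c[1],c[2]),d(c[2],c[3]),d(c[3],c[0]))
yv=(c[0]-c[1])+(c[3]-c[2]);print("yaw",np.arctan2(yv[1],yv[0])-np.pi/2,"xdir",np.arctan2(*((c[0]+c[1]-c[2]-c[3])[[1,0]])), "mid",sum(c)/4)
for n,q,z in [("yel",(180,84),.186),("pur",(358,116),.186),("jar",(148,229),.186),("can",(347,257),.191),("yelh",(100,90),.15),("purh",(280,140),.15),("grip",(228,345),.105)]:print(n,plane("top",L(*q),z))
for n,q,z in [("cap",(591,263),.012),("crown",(708,244),.008),("spig",(701,240),.041),("ring",(701,123),.009),("brush",(575,132),.03)]:print(n,plane("top",M(*q),z))
for q in [(323,165),(399,165),(399,241),(323,241)]:print("tray",plane("top",q,.022))
im=np.load("pics/side0.npy");
for n,z in [("cap",.0145)]:pass
```

```text
[0.6872 0.108  0.101 ]
[ 0.6491 -0.1589  0.101 ]
[ 0.4331 -0.1287  0.101 ]
[0.4703 0.1381 0.101 ]
sides 0.2695965145080772 0.2180329691474547 0.2694310532902024 0.21890985312772582
yaw -0.14017361915066395 xdir -0.13839302539775275 mid [ 0.5599 -0.0104  0.101 ]
yel [0.6215 0.0426 0.186 ]
pur [ 0.6008 -0.0819  0.186 ]
jar [0.5191 0.063  0.186 ]
can [ 0.5011 -0.0742  0.191 ]
yelh [0.6245 0.101  0.15  ]
purh [ 0.5899 -0.0292  0.15  ]
grip [0.4444 0.0058 0.105 ]
cap [0.4146 0.3829 0.012 ]
crown [0.431  0.2918 0.008 ]
spig [0.4326 0.29   0.041 ]
ring [0.5281 0.3008 0.009 ]
brush [0.517  0.3947 0.03  ]
tray [ 0.6014 -0.2219  0.022 ]
tray [ 0.6052 -0.4681  0.022 ]
tray [ 0.3614 -0.4616  0.022 ]
tray [ 0.3584 -0.2204  0.022 ]
```

```bash
cat >> h.py <<'E'
np.set_printoptions(precision=4,suppress=True)
C=np.array([.560,-.0104]);Y=-.139
RH=np.array([[np.cos(Y),-np.sin(Y)],[np.sin(Y),np.cos(Y)]])
def hob(p): return RH.T@(np.array(p)[:2]-C)
def world(h): return C+RH@np.array(h)
E
python3 - <<'E'
from h import *
L=lambda u,v:(u/4+195,v/4+125)
M=lambda u,v:((u-480)/4+105,v/4+155)
S=lambda u,v:(u/1.5625,v/1.5625)
for n,q,z,s in [("yel",L(180,84),.186,(328,284)),("pur",L(358,116),.186,(346,239)),("jar",L(148,229),.186,(384,295)),("can",L(347,257),.191,(398,241)),("cap",M(591,263),.015,(441,508)),("spig",M(701,240),.041,(432,447)),("ring",M(701,123),.012,(375,461)),("grip",L(228,345),.105,(428,304))]:
    p=plane("top",q,z);t,e=tri(q,S(*s));print(n,"hob",hob(p),"| tri",t,e,"hob",hob(t),"side-plane",hob(plane("side",S(*s),z)))
for q in [(.425,-.285),(.54,-.285),(.425,-.40),(.54,-.40)]:print("slot",q,hob(q))
s=read_state();print("tcp",hob(s["ee_pos"]))
E
```

```text
yel hob [0.0536 0.061 ] | tri [0.6226 0.0428 0.1787] 0.0011885420265386835 hob [0.0546 0.0613] side-plane [0.0514 0.069 ]
pur hob [ 0.0503 -0.0652] | tri [ 0.601  -0.0822  0.1829] 0.0007649254003464042 hob [ 0.0506 -0.0654] side-plane [ 0.0491 -0.0617]
jar hob [-0.0507  0.067 ] | tri [0.5199 0.0636 0.1738] 0.0016655890921364565 hob [-0.0499  0.0677] side-plane [-0.0535  0.0802]
can hob [-0.0495 -0.0714] | tri [ 0.5003 -0.0746  0.1865] 0.002543725420853135 hob [-0.0502 -0.0718] side-plane [-0.0525 -0.0663]
cap hob [-0.1985  0.3684] | tri [0.4141 0.3846 0.0065] 0.0011585850911626575 hob [-0.1992  0.3709] side-plane [-0.2     0.3755]
spig hob [-0.1677  0.2799] | tri [0.4309 0.2907 0.0387] 0.003671323469121166 hob [-0.1695  0.2803] side-plane [-0.1715  0.2817]
ring hob [-0.075  0.303] | tri [0.527  0.3012 0.0072] 0.0025549966163221248 hob [-0.0758  0.3041] side-plane [-0.0779  0.307 ]
grip hob [-0.1167 -0.    ] | tri [0.4418 0.0059 0.0971] 0.006245053740731281 hob [-0.1193 -0.0002] side-plane [-0.1234  0.0077]
slot (0.425, -0.285) [-0.0957 -0.2907]
slot (0.54, -0.285) [ 0.0182 -0.2747]
slot (0.425, -0.4) [-0.0797 -0.4045]
slot (0.54, -0.4) [ 0.0342 -0.3886]
tcp [-0.5111  0.4554]
```

>>> {"name": "servo_tool", "arguments": {"rows": [[-0.26,-0.25,-0.04,0,0,1.1,0],[-0.26,-0.25,-0.04,0,0,1.1,0],[-0.26,-0.25,-0.04,0,0,1.1,0],[-0.26,-0.25,-0.04,0,0,1.1,0],[-0.26,-0.25,-0.04,0,0,1.1,0],[-0.26,-0.25,-0.04,0,0,1.1,0],[-0.26,-0.25,-0.04,0,0,1.1,0],[-0.26,-0.25,-0.04,0,0,1.1,0]], "newtons": 40}}

```text
time: 0.9
ee_pos: [0.3163, 0.2067, 0.2718]
tool_rot: [3.141, 0.001, 1.807]
wrist_force: [-0.7, 0.7, 0.2]
finger_gap: 0.0855
finger_force: 0.0
```

>>> {"name": "servo_tool", "arguments": {"rows": [[-0.321,0.111,0,0,0,0.385,0],[-0.321,0.111,0,0,0,0.385,0],[-0.321,0.111,0,0,0,0.385,0],[-0.321,0.111,0,0,0,0.385,0],[-0.321,0.111,0,0,0,0.385,0],[-0.321,0.111,0,0,0,0.385,0],[-0.321,0.111,0,0,0,0.385,0],[-0.321,0.111,0,0,0,0.385,0]]}}

```text
time: 1.7
ee_pos: [0.5023, -0.0778, 0.2696]
tool_rot: [-3.14, 0.001, 1.427]
wrist_force: [-0.2, 0.7, -0.6]
finger_gap: 0.0855
finger_force: 0.0
```

Run:
```python
from h import *
s=read_state();print(s["ee_pos"],s["tool_rot"],hob(s["ee_pos"]))
snap("side","s1",(150,110,330,290),4)
```

```text
[ 0.5023 -0.0778  0.2696] [-3.1399  0.0009  1.4269] [-0.0478 -0.0748]
```

View pics/s1.png

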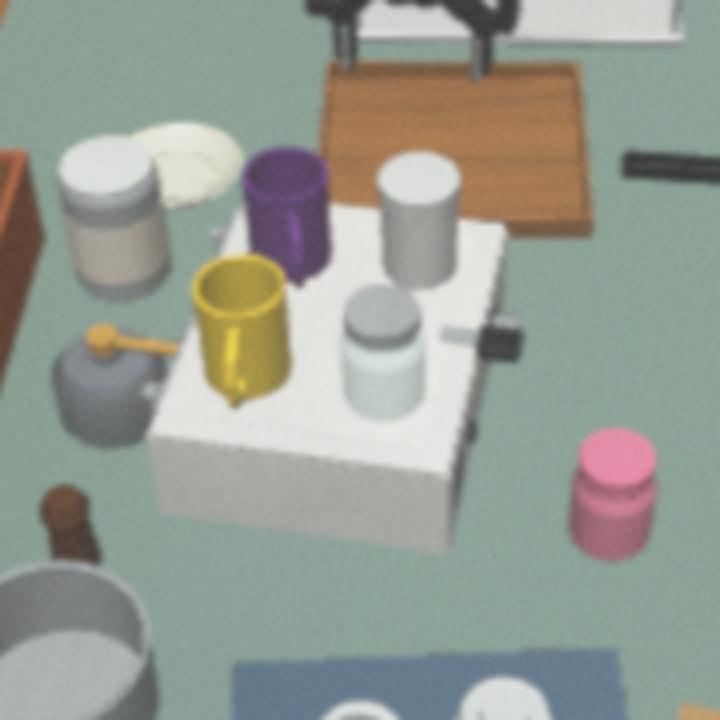

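>>> {"name": "servo_tool", "arguments": {"rows": [[0.002,-0.001,0.04,0,0,0,0],[0.002,-0.001,0.08,0,0,0,0],[0.002,-0.001,0.11,0,0,0,0],[0.002,-0.001,0.123,0,0,0,0],[0.002,-0.001,0.123,0,0,0,0.6],[0.002,-0.001,0.123,0,0,0,1],[0.002,-0.001,0.123,0,0,0,1],[0.002,-0.001,0.123,0,0,0,1]]}}

```text
time: 2.55
ee_pos: [0.5006, -0.0721, 0.1496]
tool_rot: [3.14, 0.0, 1.432]
wrist_force: [-0.2, 0.8, -1.1]
finger_gap: 0.0613
finger_force: 43.6
```

>>> {"name": "servo_tool", "arguments": {"rows": [[0,0,-0.02,0,0,0,1],[-0.02,-0.005,-0.04,0,0,0,1],[-0.06,-0.015,-0.04,0,0,0,1],[-0.105,-0.025,-0.04,0,0,0,1],[-0.15,-0.035,-0.035,0,0,0,1],[-0.19,-0.042,-0.02,0,0,0,1],[-0.215,-0.045,0,0,0,0,1],[-0.221,-0.045,0.03,0,0,0,1]]}}

```text
time: 3.35
ee_pos: [0.425, -0.2883, 0.1197]
tool_rot: [3.138, 0.003, 1.428]
wrist_force: [1.1, -0.4, -3.0]
finger_gap: 0.0611
finger_force: 44.4
```

>>> {"name": "servo_tool", "arguments": {"rows": [[0,0,0.03,0,0,0,1],[0,0,0.05,0,0,0,1],[0,0,0.06,0,0,0,1],[0,0,0.063,0,0,0,1],[0,0,0.063,0,0,0,1]]}}

```text
time: 3.85
ee_pos: [0.4251, -0.2849, 0.056]
tool_rot: [3.141, 0.0, 1.432]
wrist_force: [-0.1, 0.4, -2.2]
finger_gap: 0.0609
finger_force: 44.3
```

>>> {"name": "servo_tool", "arguments": {"rows": [[0,0,0.002,0,0,0,1],[0,0,0.002,0,0,0,0.4],[0,0,0.002,0,0,0,0],[0,0,0.002,0,0,0,0],[0,0,-0.04,0,0,0,0],[0,0,-0.09,0,0,0,0],[0,0,-0.14,0,0,0,0],[0,0,-0.185,0,0,0,0]]}}

```text
time: 4.65
ee_pos: [0.4246, -0.2846, 0.2431]
tool_rot: [3.14, 0.001, 1.432]
wrist_force: [1.4, -0.4, -0.4]
finger_gap: 0.0857
finger_force: 0.0
```

>>> {"name": "servo_tool", "arguments": {"rows": [[0.225,0.146,0,0,0,0,0],[0.225,0.146,0,0,0,0,0],[0.225,0.146,0,0,0,0,0],[0.225,0.146,0,0,0,0,0],[0.225,0.146,0,0,0,0,0],[0.225,0.146,0,0,0,0,0],[0.225,0.146,0,0,0,0,0]]}}

```text
time: 5.35
ee_pos: [0.6017, -0.08, 0.2395]
tool_rot: [-3.141, -0.0, 1.435]
wrist_force: [0.3, 0.3, -0.1]
finger_gap: 0.0853
finger_force: 0.0
```

Run:
```python
from h import *
s=read_state();print(s["time"],s["ee_pos"],s["tool_rot"],hob(s["ee_pos"]))
```

```text
5.35 [ 0.6017 -0.08    0.2395] [-3.1408 -0.0001  1.4354] [ 0.0509 -0.0631]
```

>>> {"name": "servo_tool", "arguments": {"rows": [[-0.002,0,0.04,0,0,0,0],[-0.002,0,0.075,0,0,0,0],[-0.002,0,0.095,0,0,0,0],[-0.002,0,0.097,0,0,0,0],[-0.002,0,0.097,0,0,0,0.6],[-0.002,0,0.097,0,0,0,1],[-0.002,0,0.097,0,0,0,1],[-0.002,0,0.097,0,0,0,1]], "newtons": 30}}

```text
time: 6.15
ee_pos: [0.6009, -0.0845, 0.145]
tool_rot: [3.139, 0.0, 1.432]
wrist_force: [-0.9, -0.9, 4.2]
finger_gap: 0.0664
finger_force: 34.0
```

>>> {"name": "servo_tool", "arguments": {"rows": [[0,0,-0.02,0,0,0,1],[-0.02,-0.001,-0.04,0,0,0,1],[-0.06,-0.003,-0.04,0,0,0,1],[-0.11,-0.006,-0.04,0,0,0,1],[-0.16,-0.009,-0.04,0,0,0,1],[-0.21,-0.012,-0.035,0,0,0,1],[-0.255,-0.014,-0.02,0,0,0,1],[-0.29,-0.016,0,0,0,0,1]]}}

```text
time: 6.95
ee_pos: [0.544, -0.3722, 0.1442]
tool_rot: [3.139, 0.002, 1.43]
wrist_force: [0.8, 0.3, -1.4]
finger_gap: 0.0664
finger_force: 34.1
```

>>> {"name": "servo_tool", "arguments": {"rows": [[-0.02,0,0.02,0,0,0,1],[-0.03,-0.001,0.05,0,0,0,1],[-0.031,-0.001,0.075,0,0,0,1],[-0.031,-0.001,0.088,0,0,0,1],[-0.031,-0.001,0.093,0,0,0,1],[-0.031,-0.001,0.093,0,0,0,1]]}}

```text
time: 7.55
ee_pos: [0.5391, -0.3994, 0.051]
tool_rot: [3.141, 0.0, 1.432]
wrist_force: [-0.5, -0.0, -0.9]
finger_gap: 0.0664
finger_force: 34.1
```

>>> {"name": "servo_tool", "arguments": {"rows": [[0,0,0.002,0,0,0,1],[0,0,0.002,0,0,0,0.4],[0,0,0.002,0,0,0,0],[0,0,0.002,0,0,0,0],[0,0,-0.04,0,0,0,0],[0,0,-0.09,0,0,0,0],[0,0,-0.14,0,0,0,0],[0.02,0,-0.185,0,0,0,0]]}}

```text
time: 8.35
ee_pos: [0.5413, -0.3812, 0.2375]
tool_rot: [3.141, 0.001, 1.43]
wrist_force: [1.1, -0.7, 0.1]
finger_gap: 0.0856
finger_force: 0.0
```

>>> {"name": "servo_tool", "arguments": {"rows": [[0.385,-0.077,0,0,0,0,0],[0.385,-0.077,0,0,0,0,0],[0.385,-0.077,0,0,0,0,0],[0.385,-0.077,0,0,0,0,0],[0.385,-0.077,0,0,0,0,0],[0.385,-0.077,0,0,0,0,0],[0.385,-0.077,0,0,0,0,0],[0.385,-0.077,0,0,0,0,0]]}}

```text
time: 9.15
ee_pos: [0.5182, 0.0145, 0.2356]
tool_rot: [3.141, -0.0, 1.433]
wrist_force: [1.0, -0.1, 0.1]
finger_gap: 0.0855
finger_force: 0.0
```

Run:
```python
from h import *
s=read_state();print(s["time"],s["ee_pos"],s["tool_rot"],hob(s["ee_pos"]))
```

```text
9.15 [0.5182 0.0145 0.2356] [ 3.141  -0.0004  1.4325] [-0.0449  0.0188]
```

>>> {"name": "servo_tool", "arguments": {"rows": [[0.03,-0.004,0,0,0,0,0],[0.048,-0.0055,0.01,0,0,0,0],[0.048,-0.0055,0.045,0,0,0,0],[0.048,-0.0055,0.07,0,0,0,0],[0.048,-0.0055,0.0745,0,0,0,0],[0.048,-0.0055,0.0745,0,0,0,0.7],[0.048,-0.0055,0.0745,0,0,0,1],[0.048,-0.0055,0.0745,0,0,0,1]], "newtons": 50}}

```text
time: 9.95
ee_pos: [0.5208, 0.0604, 0.1628]
tool_rot: [3.139, -0.001, 1.431]
wrist_force: [-1.3, 0.5, 3.4]
finger_gap: 0.0534
finger_force: 52.1
```

>>> {"name": "servo_tool", "arguments": {"rows": [[0,0,0,0,0,0,1],[0,0,0,0,0,0,1]]}}

```text
time: 10.15
ee_pos: [0.5208, 0.0604, 0.1628]
tool_rot: [3.139, -0.001, 1.432]
wrist_force: [-2.1, -0.5, 6.9]
finger_gap: 0.0533
finger_force: 52.3
```

>>> {"name": "servo_tool", "arguments": {"rows": [[0,0,-0.02,0,0,0,1],[-0.02,0,-0.04,0,0,0,1],[-0.06,0.005,-0.045,0,0,0,1],[-0.105,0.015,-0.045,0,0,0,1],[-0.15,0.03,-0.045,0,0,0,1],[-0.195,0.045,-0.045,0,0,0,1],[-0.24,0.058,-0.045,0,0,0,1],[-0.28,0.065,-0.04,0,0,0,1]]}}

```text
time: 10.95
ee_pos: [0.5462, -0.2287, 0.2014]
tool_rot: [3.14, 0.001, 1.431]
wrist_force: [1.0, -0.0, -2.6]
finger_gap: 0.0533
finger_force: 53.4
```

>>> {"name": "servo_tool", "arguments": {"rows": [[-0.035,0.002,0,0,0,0,1],[-0.055,0.002,0.03,0,0,0,1],[-0.059,0.002,0.07,0,0,0,1],[-0.059,0.002,0.1,0,0,0,1],[-0.059,0.002,0.12,0,0,0,1],[-0.059,0.002,0.131,0,0,0,1],[-0.059,0.002,0.133,0,0,0,1],[-0.059,0.002,0.133,0,0,0,1]]}}

```text
time: 11.75
ee_pos: [0.5397, -0.2848, 0.0682]
tool_rot: [3.141, 0.0, 1.432]
wrist_force: [0.8, 0.3, -2.2]
finger_gap: 0.0529
finger_force: 53.9
```

>>> {"name": "servo_tool", "arguments": {"rows": [[0,0,0.001,0,0,0,1],[0,0,0.001,0,0,0,0.4],[0,0,0.001,0,0,0,0],[0,0,0.001,0,0,0,0],[0,0,-0.04,0,0,0,0],[0,0,-0.09,0,0,0,0],[0,0,-0.14,0,0,0,0],[0.02,0,-0.175,0,0,0,0]]}}

```text
time: 12.55
ee_pos: [0.5424, -0.2663, 0.2469]
tool_rot: [3.137, 0.002, 1.429]
wrist_force: [1.4, 0.5, 0.1]
finger_gap: 0.0854
finger_force: 0.0
```

>>> {"name": "servo_tool", "arguments": {"rows": [[0.316,0.036,0,0,0,0,0],[0.316,0.036,0,0,0,0,0],[0.316,0.036,0,0,0,0,0],[0.316,0.036,0,0,0,0,0],[0.316,0.036,0,0,0,0,0],[0.316,0.036,0,0,0,0,0],[0.316,0.036,0,0,0,0,0],[0.316,0.036,0,0,0,0,0]]}}

```text
time: 13.35
ee_pos: [0.622, 0.0458, 0.2427]
tool_rot: [3.141, -0.0, 1.436]
wrist_force: [0.4, -0.3, -0.5]
finger_gap: 0.0854
finger_force: 0.0
```

Run:
```python
from h import *
s=read_state();print(s["time"],s["ee_pos"],s["tool_rot"],hob(s["ee_pos"]))
```

```text
13.35 [0.622  0.0458 0.2427] [ 3.1414 -0.0002  1.4358] [0.0536 0.0643]
```

>>> {"name": "servo_tool", "arguments": {"rows": [[-0.001,0,0.04,0,0,0,0],[-0.001,0,0.08,0,0,0,0],[-0.001,0,0.097,0,0,0,0],[-0.001,0,0.098,0,0,0,0],[-0.001,0,0.098,0,0,0,0.6],[-0.001,0,0.098,0,0,0,1],[-0.001,0,0.098,0,0,0,1],[-0.001,0,0.098,0,0,0,1]], "newtons": 30}}

```text
time: 14.15
ee_pos: [0.6224, 0.0418, 0.1467]
tool_rot: [3.138, -0.0, 1.431]
wrist_force: [-0.6, -1.1, 5.8]
finger_gap: 0.0649
finger_force: 33.4
```

>>> {"name": "servo_tool", "arguments": {"rows": [[0,0,-0.02,0,0,0,1],[-0.02,-0.005,-0.04,0,0,0,1],[-0.06,-0.018,-0.045,0,0,0,1],[-0.105,-0.032,-0.045,0,0,0,1],[-0.15,-0.045,-0.045,0,0,0,1],[-0.195,-0.058,-0.045,0,0,0,1],[-0.24,-0.072,-0.045,0,0,0,1],[-0.285,-0.085,-0.045,0,0,0,1]]}}

```text
time: 14.95
ee_pos: [0.4968, -0.2297, 0.1902]
tool_rot: [3.141, 0.0, 1.432]
wrist_force: [0.6, -0.0, -1.8]
finger_gap: 0.0649
finger_force: 33.4
```

>>> {"name": "servo_tool", "arguments": {"rows": [[-0.045,-0.013,0,0,0,0,1],[-0.09,-0.027,0,0,0,0,1],[-0.13,-0.038,0,0,0,0,1],[-0.16,-0.046,0,0,0,0,1],[-0.178,-0.049,0.005,0,0,0,1],[-0.183,-0.049,0.035,0,0,0,1],[-0.183,-0.049,0.07,0,0,0,1],[-0.183,-0.049,0.1,0,0,0,1]]}}

```text
time: 15.75
ee_pos: [0.424, -0.4023, 0.088]
tool_rot: [-3.142, -0.001, 1.432]
wrist_force: [1.0, -0.4, -1.6]
finger_gap: 0.0651
finger_force: 33.4
```

>>> {"name": "servo_tool", "arguments": {"rows": [[0,0,0.02,0,0,0,1],[0,0,0.032,0,0,0,1],[0,0,0.036,0,0,0,1],[0,0,0.036,0,0,0,1],[0,0,0.036,0,0,0,1]]}}

```text
time: 16.25
ee_pos: [0.4246, -0.4031, 0.055]
tool_rot: [3.14, 0.001, 1.432]
wrist_force: [-0.1, 0.6, -1.6]
finger_gap: 0.0648
finger_force: 33.4
```

>>> {"name": "servo_tool", "arguments": {"rows": [[0,0,0.003,0,0,0,1],[0,0,0.003,0,0,0,0.4],[0,0,0.003,0,0,0,0],[0,0,0.003,0,0,0,0],[0,0,-0.04,0,0,0,0],[0,0,-0.08,0,0,0,0],[0,0,-0.12,0,0,0,0],[0,0,-0.16,0,0,0,0]]}}

```text
time: 17.05
ee_pos: [0.4235, -0.4025, 0.2155]
tool_rot: [-3.142, -0.0, 1.432]
wrist_force: [0.2, -0.4, 0.4]
finger_gap: 0.0853
finger_force: 0.0
```

>>> {"name": "servo_tool", "arguments": {"rows": [[0.39,-0.045,0,0,0,1.1,0],[0.39,-0.045,0,0,0,1.1,0],[0.39,-0.045,0,0,0,1.1,0],[0.39,-0.045,0,0,0,1.1,0],[0.39,-0.045,0,0,0,1.1,0],[0.39,-0.045,0,0,0,1.1,0],[0.39,-0.045,0,0,0,1.1,0],[0.39,-0.045,0,0,0,1.1,0]]}}

```text
time: 17.85
ee_pos: [0.4329, -0.036, 0.2141]
tool_rot: [3.141, -0.001, 0.343]
wrist_force: [0.4, -0.1, -1.0]
finger_gap: 0.0855
finger_force: 0.0
```

>>> {"name": "servo_tool", "arguments": {"rows": [[0,0,0,0,0,0.471,0.3],[0,0,0,0,0,0.471,0.3],[0,0,0,0,0,0.471,0.3],[0,0,0,0,0,0.471,0.3],[0,0,0,0,0,0.471,0.3]]}}

```text
time: 18.35
ee_pos: [0.4321, -0.0471, 0.2139]
tool_rot: [-3.135, 0.0, -0.113]
wrist_force: [0.0, -0.2, 0.2]
finger_gap: 0.0594
finger_force: 0.0
```

Run:
```python
from h import *
s=read_state();print(s["time"],s["ee_pos"],s["tool_rot"],hob(s["ee_pos"]),s["finger_gap"],s["qpos"])
snap("side","s2",(150,90,330,210),4)
snap("top","t2",(180,100,430,260),3)
```

```text
18.35 [ 0.4321 -0.0471  0.2139] [-3.1345  0.     -0.1133] [-0.1216 -0.0541] 0.059436049837636735 [-0.1134 -0.0441 -0.2555  1.3594  0.007   3.1415]
```

View pics/s2.png

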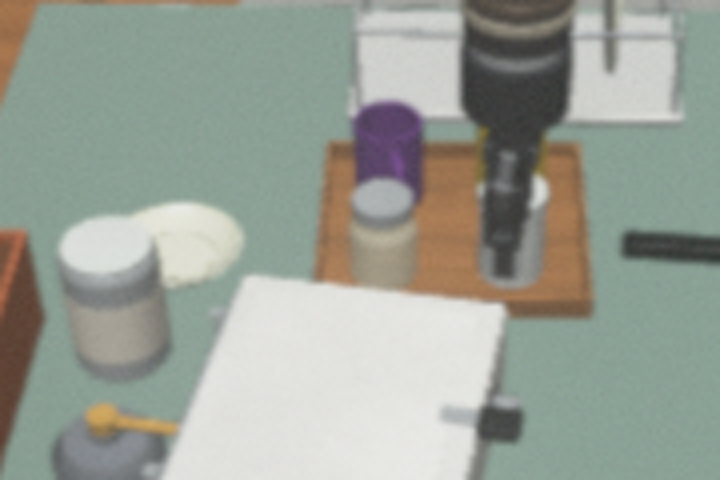

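View pics/t2.png

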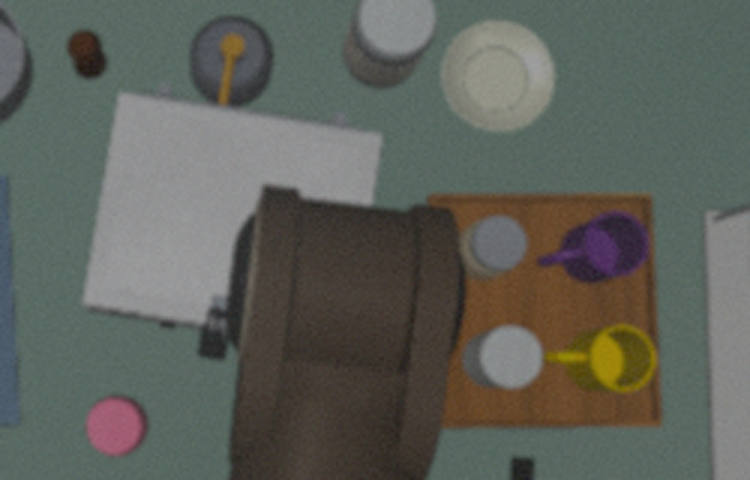

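The mugs, jar and canister all stand upright on the tray (top crop: purple (605,245), yellow (620,360), canister (510,357), jar (497,245)). The lid is empty, with its grip at (213,340). Joint 6 is at its limit, so I'll use the half-turned grasp.

>>> {"name": "servo_tool", "arguments": {"rows": [[-0.002,-0.054,0,0,0,-1.1,0.3],[-0.002,-0.054,0,0,0,-1.1,0.3],[-0.002,-0.054,0,0,0,-1.1,0.3],[-0.002,-0.054,0,0,0,-1.1,0.3],[-0.002,-0.054,0,0,0,-1.1,0.3],[-0.002,-0.054,0,0,0,-1.1,0.3],[-0.002,-0.054,0,0,0,-1.1,0.3],[-0.002,-0.054,0,0,0,-1.1,0.3]]}}

```text
time: 19.25
ee_pos: [0.4362, 0.0072, 0.2142]
tool_rot: [-3.138, -0.006, 0.992]
wrist_force: [0.7, 0.3, 0.2]
finger_gap: 0.0599
finger_force: 0.0
```

>>> {"name": "servo_tool", "arguments": {"rows": [[0,0,0,0,0,-1.1,0.3],[0,0,0,0,0,-1.1,0.3],[0,0,0,0,0,-1.1,0.3],[0,0,0,0,0,-1.1,0.3],[0,0,0,0,0,-1.1,0.3],[0,0,0,0,0,-1.1,0.3],[0,0,0,0,0,-1.1,0.3],[0,0,0,0,0,-1.1,0.3]]}}

```text
time: 20.05
ee_pos: [0.4362, 0.0072, 0.2142]
tool_rot: [3.137, -0.006, 2.092]
wrist_force: [0.3, -0.5, -0.8]
finger_gap: 0.0593
finger_force: 0.0
```

>>> {"name": "servo_tool", "arguments": {"rows": [[0,0,0,0,0,-0.916,0.3],[0,0,0,0,0,-0.916,0.3],[0,0,0,0,0,-0.916,0.3],[0,0,0,0,0,-0.916,0.3],[0,0,0,0,0,-0.916,0.3],[0,0,0,0,0,-0.916,0.3],[0,0,0,0,0,-0.916,0.3],[0,0,0,0,0,-0.916,0.3]]}}

```text
time: 20.85
ee_pos: [0.4363, 0.0072, 0.2142]
tool_rot: [3.134, -0.0, 3.001]
wrist_force: [1.0, -0.2, 0.5]
finger_gap: 0.0598
finger_force: 0.0
```

Run:
```python
from h import *
s=read_state();print(s["time"],s["ee_pos"],s["tool_rot"],hob(s["ee_pos"]),s["finger_gap"],s["qpos"])
```

```text
20.85 [0.4363 0.0072 0.2142] [ 3.1345 -0.0003  3.0014] [-0.125   0.0003] 0.05983093015025171 [ 0.0118 -0.0417 -0.2526  1.3591  0.0071  0.152 ]
```

>>> {"name": "servo_tool", "arguments": {"rows": [[0,0,0.045,0,0,0,0.3],[0,0,0.09,0,0,0,0.3],[0,0,0.12,0,0,0,0.3],[0,0,0.128,0,0,0,0.3],[0,0,0.128,0,0,0,0.7],[0,0,0.128,0,0,0,1],[0,0,0.128,0,0,0,1],[0,0,0.128,0,0,0,1]], "newtons": 30}}

```text
time: 21.65
ee_pos: [0.4376, 0.0119, 0.0882]
tool_rot: [3.125, 0.001, 3.006]
wrist_force: [0.7, 16.7, -1.9]
finger_gap: 0.0275
finger_force: 33.0
```

```bash
cat > arc.py <<'E'
from h import *
import sys
# rows for swinging from th0 to th1 (8 rows) relative to pose at th0; grip at 'off' behind TCP along tool z; tilt=k*theta
def pose(th,k=.4,off=.012):
    g=np.array([.11-.235*np.cos(th)+.003*np.sin(th), .095+.235*np.sin(th)+.003*np.cos(th)])
    a=k*th; z=np.array([np.sin(a),-np.cos(a)]); x=np.array([-np.cos(a),-np.sin(a)])
    return g+off*z,x,z,a
def rows(t0,t1,n=8):
    p0,x0,z0,a0=pose(t0)
    for t in np.linspace(t0,t1,n+1)[1:]:
        p,_,_,a=pose(t);d=p-p0
        print([round(float(d@x0),3),0,round(float(d@z0),3),0,round(-(a-a0),3),0,1])
for a,b in [(0,.32),(.32,.80),(.8,1.28),(1.28,1.715)]: print(a,b,pose(b)[0]);rows(a,b)
s=read_state();print(s["time"],hob(s["ee_pos"]),s["ee_pos"][2],s["finger_gap"],s["finger_force"])
E
python3 arc.py
```

```text
0 0.32 [-0.1106  0.1599]
[-0.0, 0, -0.009, 0, np.float64(-0.016), 0, 1]
[-0.001, 0, -0.019, 0, np.float64(-0.032), 0, 1]
[-0.003, 0, -0.028, 0, np.float64(-0.048), 0, 1]
[-0.004, 0, -0.037, 0, np.float64(-0.064), 0, 1]
[-0.006, 0, -0.047, 0, np.float64(-0.08), 0, 1]
[-0.009, 0, -0.056, 0, np.float64(-0.096), 0, 1]
[-0.011, 0, -0.065, 0, np.float64(-0.112), 0, 1]
[-0.014, 0, -0.074, 0, np.float64(-0.128), 0, 1]
0.32 0.8 [-0.0478  0.2543]
[-0.007, 0, -0.012, 0, np.float64(-0.024), 0, 1]
[-0.015, 0, -0.024, 0, np.float64(-0.048), 0, 1]
[-0.023, 0, -0.036, 0, np.float64(-0.072), 0, 1]
[-0.032, 0, -0.047, 0, np.float64(-0.096), 0, 1]
[-0.042, 0, -0.058, 0, np.float64(-0.12), 0, 1]
[-0.052, 0, -0.068, 0, np.float64(-0.144), 0, 1]
[-0.063, 0, -0.077, 0, np.float64(-0.168), 0, 1]
[-0.074, 0, -0.086, 0, np.float64(-0.192), 0, 1]
0.8 1.28 [0.0514 0.3105]
[-0.013, 0, -0.006, 0, np.float64(-0.024), 0, 1]
[-0.027, 0, -0.01, 0, np.float64(-0.048), 0, 1]
[-0.041, 0, -0.014, 0, np.float64(-0.072), 0, 1]
[-0.055, 0, -0.018, 0, np.float64(-0.096), 0, 1]
[-0.069, 0, -0.02, 0, np.float64(-0.12), 0, 1]
[-0.083, 0, -0.022, 0, np.float64(-0.144), 0, 1]
[-0.097, 0, -0.022, 0, np.float64(-0.168), 0, 1]
[-0.112, 0, -0.022, 0, np.float64(-0.192), 0, 1]
1.28 1.715 [0.1543 0.3178]
[-0.013, 0, 0.003, 0, np.float64(-0.022), 0, 1]
[-0.025, 0, 0.007, 0, np.float64(-0.043), 0, 1]
[-0.037, 0, 0.012, 0, np.float64(-0.065), 0, 1]
[-0.049, 0, 0.017, 0, np.float64(-0.087), 0, 1]
[-0.061, 0, 0.023, 0, np.float64(-0.109), 0, 1]
[-0.072, 0, 0.029, 0, np.float64(-0.131), 0, 1]
[-0.083, 0, 0.036, 0, np.float64(-0.152), 0, 1]
[-0.093, 0, 0.044, 0, np.float64(-0.174), 0, 1]
21.65 [-0.1243  0.0051] 0.0882245363578607 0.027495906784336065 32.952101826667786
```

>>> {"name": "servo_tool", "arguments": {"rows": [[0,0.005,0,0,0,0,1],[-0.001,0.006,-0.01,0,-0.016,0,1],[-0.001,0.006,-0.019,0,-0.032,0,1],[-0.003,0.006,-0.028,0,-0.048,0,1],[-0.005,0.006,-0.038,0,-0.064,0,1],[-0.008,0.006,-0.053,0,-0.09,0,1],[-0.011,0.006,-0.065,0,-0.112,0,1],[-0.014,0.006,-0.074,0,-0.128,0,1]]}}

```text
time: 22.45
ee_pos: [0.4519, 0.01, 0.162]
tool_rot: [3.138, 0.131, 3.002]
wrist_force: [4.3, -6.6, -10.1]
finger_gap: 0.0271
finger_force: 30.3
```

>>> {"name": "servo_tool", "arguments": {"rows": [[-0.007,-0.002,-0.012,0,-0.024,0,1],[-0.015,-0.002,-0.024,0,-0.048,0,1],[-0.023,-0.002,-0.036,0,-0.072,0,1],[-0.032,-0.002,-0.047,0,-0.096,0,1],[-0.042,-0.002,-0.058,0,-0.12,0,1],[-0.052,-0.002,-0.068,0,-0.144,0,1],[-0.063,-0.002,-0.077,0,-0.168,0,1],[-0.074,-0.002,-0.086,0,-0.192,0,1]]}}

```text
time: 23.25
ee_pos: [0.5126, 0.0008, 0.2554]
tool_rot: [3.134, 0.32, 3.003]
wrist_force: [1.8, 3.9, -10.2]
finger_gap: 0.027
finger_force: 30.2
```

>>> {"name": "servo_tool", "arguments": {"rows": [[-0.013,0,-0.006,0,-0.024,0,1],[-0.027,0,-0.01,0,-0.048,0,1],[-0.041,0,-0.014,0,-0.072,0,1],[-0.055,0,-0.018,0,-0.096,0,1],[-0.069,0,-0.02,0,-0.12,0,1],[-0.083,0,-0.022,0,-0.144,0,1],[-0.097,0,-0.022,0,-0.168,0,1],[-0.112,0,-0.022,0,-0.192,0,1]]}}

```text
time: 24.05
ee_pos: [0.6129, -0.0144, 0.314]
tool_rot: [3.135, 0.518, 3.0]
wrist_force: [0.5, -0.3, 0.0]
finger_gap: 0.0003
finger_force: 0.0
```

Run:
```python
from h import *
snap("side","s3",(140,40,340,240),3.5)
```

```text
(no output)
```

View pics/s3.png

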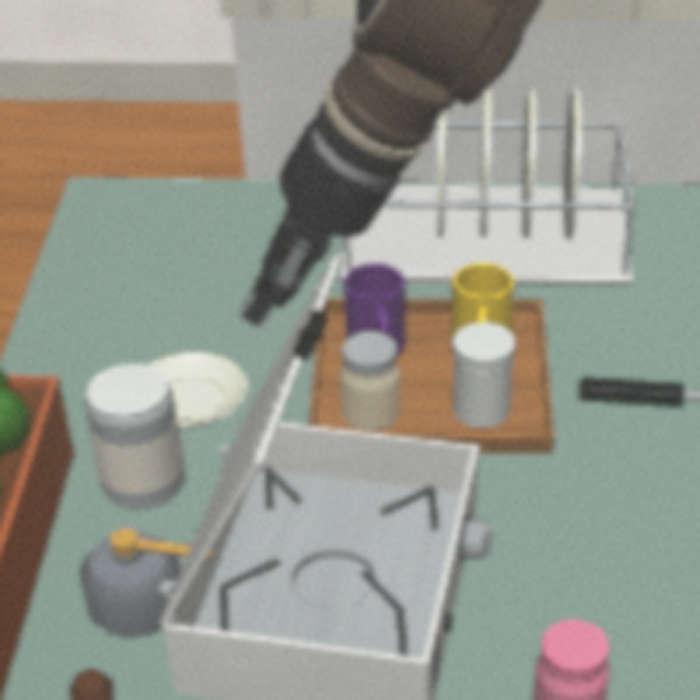

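```bash
cat > m.py <<'E'
from h import *
def W(hx,hy,z): return np.r_[world((hx,hy)),z]
def lidang(uv):
    ths=np.linspace(.3,1.8,301)
    e=[np.linalg.norm(proj("side",W(.11-.235*np.cos(t),.003,.095+.235*np.sin(t)))-uv) for t in ths]
    i=int(np.argmin(e));return ths[i],e[i]
def rel(hx,hy,z):
    from scipy.spatial.transform import Rotation as Ro
    s=read_state();R=Ro.from_euler("xyz",s["tool_rot"]).as_matrix()
    return R.T@(W(hx,hy,z)-s["ee_pos"])
E
python3 - <<'E'
from m import *
print(lidang((310/3.5+140,335/3.5+40)))
s=read_state();print(hob(s["ee_pos"]),s["ee_pos"][2])
for t in [(.03,0,.40),(-.09,0,.40),(-.09,0,.26),(.05,0,.27),(.125,0,.278)]:print(t,rel(*t))
E
```

```text
(np.float64(1.11), np.float64(0.7506449347920866))
[0.0544 0.0035] 0.31418174295387913
(0.03, 0, 0.4) [-0.0215 -0.0029 -0.0866]
(-0.09, 0, 0.4) [ 0.0827 -0.0028 -0.1462]
(-0.09, 0, 0.26) [ 0.1522 -0.0037 -0.0248]
(0.05, 0, 0.27) [ 0.0258 -0.0037  0.0361]
(0.125, 0, 0.278) [-0.0433 -0.0037  0.0665]
```

The lid stopped at 1.11 rad: side crop shows its grip at (310,335) and the closed fingers behind it at (252,318). I'll go round to the front of the lid and push it back with the closed fingers, to one side of the grip.

>>> {"name": "servo_tool", "arguments": {"rows": [[-0.012,-0.003,-0.045,0,0,0,1],[-0.021,-0.003,-0.087,0,0,0,1],[0.02,-0.025,-0.11,0,0,0,1],[0.055,-0.05,-0.13,0,0,0,1],[0.083,-0.073,-0.146,0,0,0,1],[0.106,-0.073,-0.105,0,0,0,1],[0.13,-0.073,-0.065,0,0,0,1],[0.152,-0.073,-0.025,0,0,0,1]]}}

```text
time: 24.9
ee_pos: [0.4578, -0.0667, 0.2582]
tool_rot: [3.135, 0.516, 3.0]
wrist_force: [1.1, 0.6, 0.9]
finger_gap: -0.0001
finger_force: 0.0
```

Run:
```python
from m import *
s=read_state();print(hob(s["ee_pos"]),s["ee_pos"][2],s["wrist_force"],s["tool_rot"])
r=.17
for th in (1.05,1.11,1.25,1.4,1.55,1.65,1.70,1.73):
    p=np.array([.11,.095])+r*np.array([-np.cos(th),np.sin(th)])
    a=.52
    # support of finger tip half width 11 toward panel normal n=(sin,cos)
    n=np.array([np.sin(th),np.cos(th)]); w=11e-3*abs(n@np.array([np.cos(a),np.sin(a)]))
    p=p-n*w
    print(th,p,rel(p[0],-.07,p[1]))
```

```text
[-0.0935 -0.0699] 0.25818409838063805 [1.0535 0.5672 0.887 ] [3.135  0.5161 2.9996]
1.05 [0.0159 0.237 ] [-0.0846 -0.0002  0.0724]
1.11 [0.0246 0.2424] [-0.0949 -0.0002  0.072 ]
1.25 [0.0462 0.2529] [-0.1188 -0.0002  0.0735]
1.4 [0.0709 0.2608] [-0.1442 -0.0001  0.0789]
1.55 [0.0968 0.2648] [-0.1687 -0.0001  0.0882]
1.65 [0.1144 0.2652] [-0.1842 -0.0001  0.0965]
1.7 [0.1232 0.2647] [-0.1917 -0.0001  0.1012]
1.73 [0.1285 0.2642] [-0.196  -0.0001  0.1043]
```

>>> {"name": "servo_tool", "arguments": {"rows": [[-0.04,0,0.035,0,0,0,1],[-0.075,0,0.065,0,0,0,1],[-0.09,0,0.072,0,0,0,1],[-0.103,0,0.073,0,0,0,1],[-0.116,0,0.074,0,0,0,1],[-0.128,0,0.076,0,0,0,1],[-0.14,0,0.078,0,0,0,1],[-0.152,0,0.082,0,0,0,1]]}}

```text
time: 25.7
ee_pos: [0.6287, -0.0894, 0.2614]
tool_rot: [3.134, 0.511, 3.001]
wrist_force: [-4.7, 0.2, -3.6]
finger_gap: 0.0004
finger_force: 2.8
```

>>> {"name": "servo_tool", "arguments": {"rows": [[-0.01,0,0.004,0,0,0,1],[-0.02,0,0.008,0,0,0,1],[-0.028,0,0.012,0,0,0,1],[-0.034,0,0.015,0,0,0,1],[-0.039,0,0.019,0,0,0,1],[-0.042,0,0.021,0,0,0,1]]}}

```text
time: 26.3
ee_pos: [0.6716, -0.0953, 0.2641]
tool_rot: [3.134, 0.507, 3.001]
wrist_force: [-53.3, 6.8, 22.9]
finger_gap: -0.0002
finger_force: 27.7
```

>>> {"name": "servo_tool", "arguments": {"rows": [[0.01,0,-0.005,0,0,0,1],[0.04,0,-0.025,0,0,0,1],[0.08,0,-0.05,0,0,0,1],[0.12,0,-0.07,0,0.13,0,1],[0.16,0,-0.09,0,0.26,0,1],[0.19,0,-0.1,0,0.39,0,1],[0.21,0,-0.1,0,0.51,0,0.5],[0.21,0,-0.1,0,0.51,0,0]]}}

```text
time: 27.1
ee_pos: [0.4472, -0.0641, 0.2472]
tool_rot: [3.134, 0.002, 3.005]
wrist_force: [0.5, 0.1, -0.3]
finger_gap: 0.0282
finger_force: 0.0
```

Run:
```python
from m import *
s=read_state();print(s["time"],s["ee_pos"],hob(s["ee_pos"]),s["tool_rot"])
a=snap("side","s4",(140,40,340,370),2)
b=snap("top","t4",(90,90,310,260),3)
A=cv2.imread("pics/s4.png");B=cv2.imread("pics/t4.png");B=cv2.resize(B,(400,309))
c=np.zeros((600,800,3),np.uint8);A=A[:600];c[:A.shape[0],:400]=A;c[:309,400:]=B;cv2.imwrite("pics/c4.png",c)
```

```text
27.1 [ 0.4472 -0.0641  0.2472] [-0.1042 -0.0688] [3.1344 0.0016 3.0049]
```

View pics/c4.png

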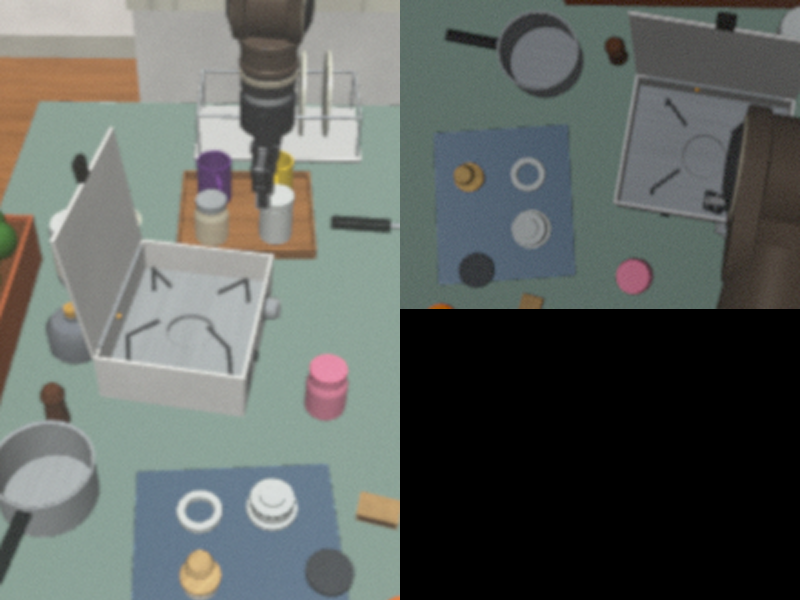

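The lid is against its stop (side view: grip at (80,168)). The cap has been knocked to (475,269) in the top view; the crown and ring haven't moved. Next I measure the crown while moving the arm clear.

>>> {"name": "servo_tool", "arguments": {"rows": [[0.062,0.25,0,0,0,1.1,0],[0.062,0.25,0,0,0,1.1,0],[0.062,0.25,0,0,0,1.1,0],[0.062,0.25,0,0,0,1.1,0],[0.062,0.25,0,0,0,1.1,0],[0.062,0.25,0,0,0,1.1,0],[0.062,0.25,0,0,0,1.1,0],[0.062,0.25,0,0,0,1.1,0]]}}

```text
time: 28.0
ee_pos: [0.4185, 0.1946, 0.2502]
tool_rot: [3.13, -0.006, 1.944]
wrist_force: [0.1, -0.5, 0.0]
finger_gap: 0.0851
finger_force: 0.0
```

>>> {"name": "servo_tool", "arguments": {"rows": [[0,0,0,0,0,0.473,0],[0,0,0,0,0,0.473,0],[0,0,0,0,0,0.473,0],[0,0,0,0,0,0.473,0],[0,0,0,0,0,0.473,0]]}}

```text
time: 28.5
ee_pos: [0.4184, 0.1925, 0.2499]
tool_rot: [3.136, -0.009, 1.476]
wrist_force: [0.1, 0.2, -0.6]
finger_gap: 0.0852
finger_force: 0.0
```

Run:
```python
from m import *
s=read_state();print(s["time"],s["ee_pos"],hob(s["ee_pos"]),s["tool_rot"])
L=lambda u,v:((u-400)*.55+90,v*170/309+90)
im=np.load("pics/t4.npy");h=cv2.cvtColor(cv2.GaussianBlur(im,(3,3),0),cv2.COLOR_RGB2HSV)
def circ(mask,c,r):
    m=np.zeros(mask.shape,np.uint8);cv2.circle(m,tuple(int(round(x)) for x in c),r,255,-1);m=cv2.bitwise_and(m,mask)
    cs,_=cv2.findContours(m,cv2.RETR_EXTERNAL,cv2.CHAIN_APPROX_NONE);q=max(cs,key=cv2.contourArea)
    return cv2.minEnclosingCircle(q),cv2.fitEllipse(q)
nb=((h[:,:,1]<45)).astype(np.uint8)*255   # not mat-blue
for n,uv,z,r in [("crown",L(530,228),.008,17),("ring",L(527,174),.009,15),("cap",L(475,269),.011,15)]:
    (c,R),e=circ(nb,uv,r);print(n,c,R,e,"hob",hob(plane("top",e[0],z)))
print("seat guess",hob(plane("top",L(703,155),.037)))
im=snap("top","t5",(205,90,305,220),5)
```

```text
28.5 [0.4184 0.1925 0.2499] [-0.1683  0.1813] [ 3.1362 -0.0089  1.4764]
crown (161.90277099609375, 215.51388549804688) 11.188945770263672 ((161.7715606689453, 215.50624084472656), (21.21681785583496, 21.72845458984375), 55.05910110473633) hob [-0.1682  0.2824]
ring (160.0, 185.5) 9.861641883850098 ((159.9853057861328, 185.5), (18.697032928466797, 19.01306915283203), 0.0) hob [-0.074   0.3047]
cap (131.21755981445312, 242.46946716308594) 13.030620574951172 ((131.64431762695312, 241.8796844482422), (21.367319107055664, 23.40793228149414), 14.28647518157959) hob [-0.2646  0.3609]
seat guess [0.0022 0.0024]
```

View pics/t5.png

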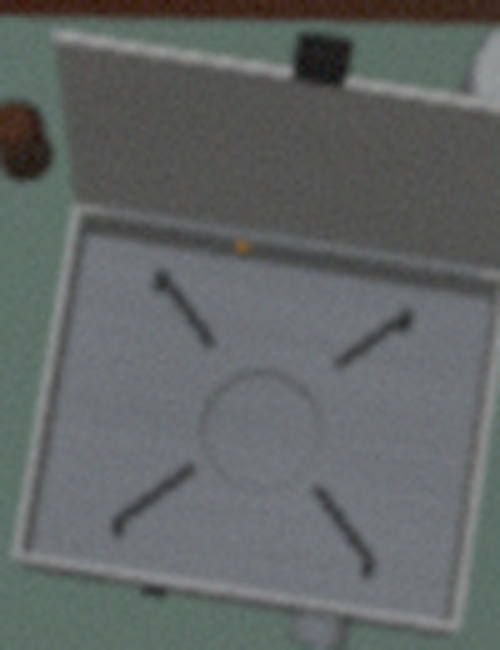

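Run:
```python
from m import *
K=lambda u,v:((u+.5)/5-.5+205,(v+.5)/5-.5+90)
p=plane("top",K(262,431),.037);print("circle",p,hob(p))
q=np.mean([plane("top",K(*t),.09) for t in [(162,281),(404,320),(118,527),(367,570)]],0);print("wires",q,hob(q))
f=[plane("top",K(*t),.095) for t in [(76,210),(18,555),(456,625)]];print(f, (f[0]+f[2])/2,hob((f[0]+f[2])/2),np.linalg.norm(f[0]-f[1]),np.linalg.norm(f[1]-f[2]),"yaw",np.arctan2(*((f[0]-f[1])[[1,0]])))
print("grip top",[ (t,proj("top",W(.11-.235*np.cos(t),.003,.095+.235*np.sin(t)))) for t in (1.6,1.65,1.7)],K(322,58))
print("go crown",rel(-.1682,.2824,.25), "yaw fix",read_state()["tool_rot"][2]-1.432)
# crown check side
im=camera("side");np.save("pics/s5.npy",im)
print("crown side expect",proj("side",W(-.1682,.2824,.041)))
```

```text
circle [ 0.5608 -0.0094  0.037 ] [0.0007 0.0011]
wires [ 0.5573 -0.0086  0.09  ] [-0.0029  0.0014]
[array([0.6862, 0.1068, 0.095 ]), array([0.4751, 0.1368, 0.095 ]), array([ 0.4368, -0.1252,  0.095 ])] [ 0.5615 -0.0092  0.095 ] [0.0013 0.0014] 0.2132603604560809 0.26471978315805694 yaw -0.1412571842599614
grip top [(1.6, array([266.4582, 110.9569])), (1.65, array([267.1538, 106.4227])), (1.7, array([267.8311, 102.0064]))] (269.0, 101.2)
go crown [0.101  0.0048 0.0007] yaw fix 0.04455767460050075
crown side expect [275.1872 286.1215]
```

>>> {"name": "servo_tool", "arguments": {"rows": [[0.04,0.002,0,0,0,0.045,0.12],[0.08,0.004,0,0,0,0.045,0.12],[0.101,0.005,0.02,0,0,0.045,0.12],[0.101,0.005,0.06,0,0,0.045,0.12],[0.101,0.005,0.11,0,0,0.045,0.12],[0.101,0.005,0.15,0,0,0.045,0.12],[0.101,0.005,0.17,0,0,0.045,0.12],[0.101,0.005,0.17,0,0,0.045,0.12]]}}

```text
time: 29.4
ee_pos: [0.4312, 0.2922, 0.0766]
tool_rot: [-3.139, -0.003, 1.43]
wrist_force: [-0.4, -0.4, 0.1]
finger_gap: 0.0752
finger_force: 0.0
```

Run:
```python
from m import *
s=read_state();print(s["time"],s["ee_pos"],hob(s["ee_pos"]),s["tool_rot"],s["finger_gap"])
print(rel(-.1682,.2824,.012))
snap("side","s6",(215,225,345,355),5)
```

```text
29.4 [0.4312 0.2922 0.0766] [-0.1694  0.2819] [-3.1392 -0.0034  1.4303] 0.07521806530975104
[0.0003 0.0014 0.0646]
```

View pics/s6.png

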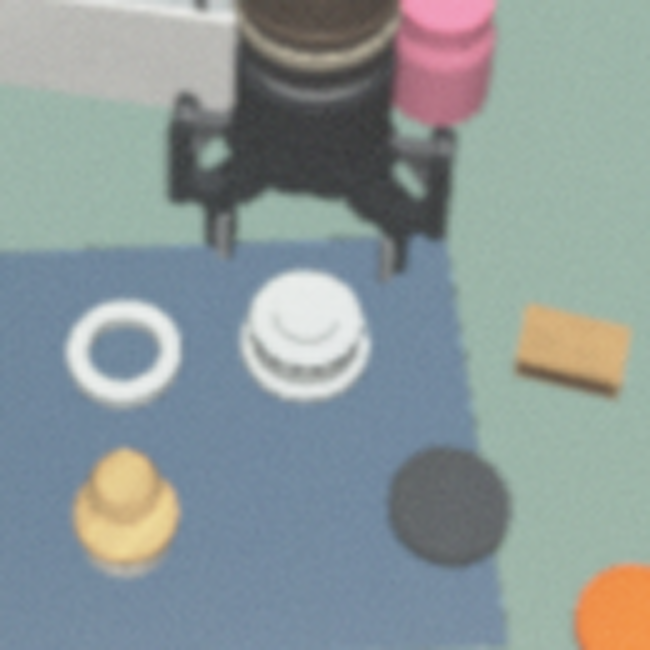

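The open fingers (220,250) and (390,275) straddle the crown (305,330), and the neighbours are clear. Descend and grip.

>>> {"name": "servo_tool", "arguments": {"rows": [[0,0.001,0.03,0,0,0,0.12],[0,0.001,0.055,0,0,0,0.12],[0,0.001,0.064,0,0,0,0.12],[0,0.001,0.064,0,0,0,0.12],[0,0.001,0.064,0,0,0,0.5],[0,0.001,0.064,0,0,0,1],[0,0.001,0.064,0,0,0,1],[0,0.001,0.064,0,0,0,1]], "newtons": 50}}

```text
time: 30.25
ee_pos: [0.4354, 0.2946, 0.0181]
tool_rot: [3.138, -0.01, 1.429]
wrist_force: [-1.6, 0.5, 6.4]
finger_gap: 0.0553
finger_force: 53.0
```

>>> {"name": "servo_tool", "arguments": {"rows": [[0,0,0,0,0,0,1],[0,0,-0.02,0,0,0,1],[0,0,-0.05,0,0,0,1],[0,0,-0.08,0,0,0,1],[0,0,-0.1,0,0,0,1],[0,0,-0.1,0,0,0,1]]}}

```text
time: 30.85
ee_pos: [0.436, 0.2943, 0.1198]
tool_rot: [3.135, -0.012, 1.429]
wrist_force: [0.3, 0.5, -2.6]
finger_gap: 0.0554
finger_force: 54.3
```

Run:
```python
from m import *
s=read_state();print(s["time"],s["ee_pos"],hob(s["ee_pos"]),s["tool_rot"],s["finger_gap"],s["wrist_force"])
snap("side","s7",(215,185,345,315),4.5)
```

```text
30.85 [0.436  0.2943 0.1198] [-0.165   0.2846] [ 3.1346 -0.0117  1.4289] 0.05544692178441479 [ 0.2885  0.4822 -2.5929]
```

View pics/s7.png

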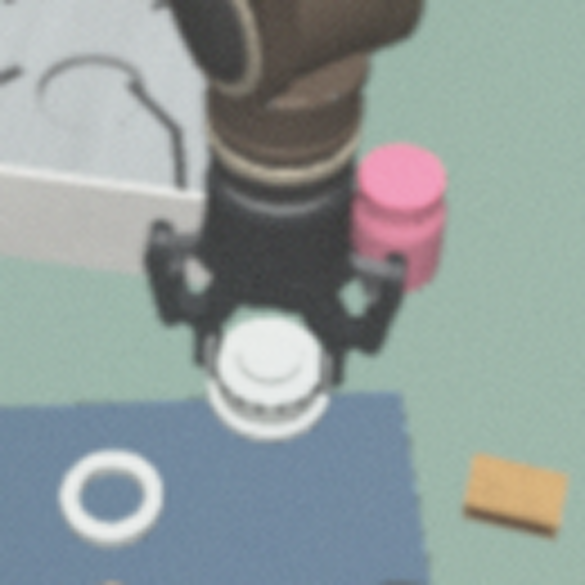

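Run:
```python
from m import *
K=lambda u,v,k,x,y:((u+.5)/k-.5+x,(v+.5)/k-.5+y)
s=read_state();t=hob(s["ee_pos"])
p=plane("side",K(269,357,4.5,215,185),.1427);print("spigot side",hob(p),"tcp",t,"diff",hob(p)-t)
print("seat side",hob(plane("side",K(190,333,2,140,40),.037)))
p=plane("side",K(306,318,5,215,225),.041);print("crown on mat spig side",hob(p))
im=snap("top","t7");
```

```text
spigot side [-0.1641  0.2863] tcp [-0.1658  0.2839] diff [0.0017 0.0024]
seat side [-0.0015  0.0114]
crown on mat spig side [-0.1707  0.2884]
```

>>> {"name": "servo_tool", "arguments": {"rows": [[0,0,-0.02,0,0,0,1],[-0.04,0.024,-0.02,0,0,0,1],[-0.08,0.048,-0.02,0,0,0,1],[-0.12,0.072,-0.02,0,0,0,1],[-0.16,0.095,-0.02,0,0,0,1],[-0.2,0.118,-0.02,0,0,0,1],[-0.24,0.142,-0.02,0,0,0,1],[-0.27,0.16,-0.02,0,0,0,1]]}}

```text
time: 31.75
ee_pos: [0.5539, 0.0004, 0.1322]
tool_rot: [-3.141, -0.006, 1.427]
wrist_force: [0.8, 0.0, -2.5]
finger_gap: 0.0555
finger_force: 54.3
```

>>> {"name": "servo_tool", "arguments": {"rows": [[-0.008,0.004,0,0,0,0,1],[-0.011,0.006,0,0,0,0,1],[-0.011,0.006,0,0,0,0,1],[-0.011,0.006,0,0,0,0,1]]}}

```text
time: 32.15
ee_pos: [0.5579, -0.0076, 0.1337]
tool_rot: [3.141, -0.007, 1.43]
wrist_force: [0.1, -0.2, -2.6]
finger_gap: 0.0554
finger_force: 54.2
```

Run:
```python
from m import *
s=read_state();print(s["time"],s["ee_pos"],hob(s["ee_pos"]),s["tool_rot"],s["finger_gap"],s["wrist_force"],s["qd"])
print(rel(.0008,.0034,s["ee_pos"][2]))
```

```text
32.15 [ 0.5579 -0.0076  0.1337] [-0.0025  0.0025] [ 3.1409 -0.0074  1.4301] 0.05536236244163791 [ 0.0555 -0.1518 -2.612 ] [ 0.0073 -0.0056  0.0032  0.0008 -0.0011 -0.0038]
[0.0009 0.0033 0.    ]
```

>>> {"name": "servo_tool", "arguments": {"rows": [[0.001,0.0033,0.02,0,0,0,1],[0.001,0.0033,0.045,0,0,0,1],[0.001,0.0033,0.065,0,0,0,1],[0.001,0.0033,0.074,0,0,0,1],[0.001,0.0033,0.076,0,0,0,1],[0.001,0.0033,0.076,0,0,0,1]]}}

```text
time: 32.75
ee_pos: [0.5623, -0.0071, 0.0586]
tool_rot: [3.139, -0.007, 1.43]
wrist_force: [0.1, -0.1, -2.8]
finger_gap: 0.0554
finger_force: 54.3
```

>>> {"name": "servo_tool", "arguments": {"rows": [[0,0,0.003,0,0,0,1],[0,0,0.005,0,0,0,1],[0,0,0.007,0,0,0,1],[0,0,0.009,0,0,0,1],[0,0,0.009,0,0,0,1]]}}

```text
time: 33.25
ee_pos: [0.562, -0.0077, 0.0489]
tool_rot: [3.14, -0.007, 1.429]
wrist_force: [0.1, 0.4, -2.4]
finger_gap: 0.0555
finger_force: 54.3
```

Run:
```python
from m import *
s=read_state();print(s["time"],s["ee_pos"],hob(s["ee_pos"]),s["tool_rot"],s["finger_gap"],s["wrist_force"],s["moment"])
snap("side","s8",(195,150,295,270),5)
```

```text
33.25 [ 0.562  -0.0077  0.0489] [0.0016 0.003 ] [ 3.1402 -0.0071  1.4287] 0.05551936656543793 [ 0.0856  0.3816 -2.3657] [ 0.0098 -0.0349 -0.0244]
```

View pics/s8.png

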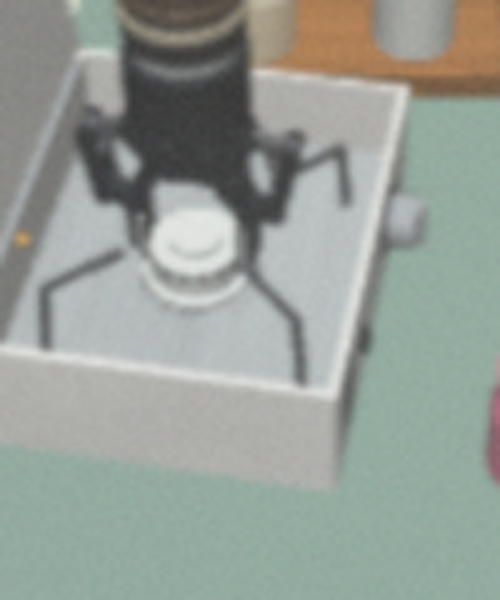

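At TCP z 0.049 the foot has entered the pocket without force (crown at crop (195,250)). Lower fully.

>>> {"name": "servo_tool", "arguments": {"rows": [[0,0,0.003,0,0,0,1],[0,0,0.006,0,0,0,1],[0,0,0.008,0,0,0,1],[0,0,0.009,0,0,0,1],[0,0,0.009,0,0,0,1]]}}

```text
time: 33.8
ee_pos: [0.5622, -0.0076, 0.0402]
tool_rot: [3.14, -0.007, 1.429]
wrist_force: [-1.7, -0.3, -1.6]
finger_gap: 0.0555
finger_force: 54.3
```

>>> {"name": "servo_tool", "arguments": {"rows": [[0,0,0,0,0,0,0.4],[0,0,0,0,0,0,0.12],[0,0,0,0,0,0,0.12],[0,0,-0.03,0,0,0,0.12],[0,0,-0.07,0,0,0,0.12],[0,0,-0.11,0,0,0,0.12],[0.03,-0.008,-0.12,0,0,0,0.12],[0.07,-0.018,-0.12,0,0,0,0.12]]}}

```text
time: 34.6
ee_pos: [0.5559, 0.0631, 0.1639]
tool_rot: [3.134, -0.008, 1.425]
wrist_force: [0.7, 0.2, -0.6]
finger_gap: 0.075
finger_force: 0.0
```

>>> {"name": "servo_tool", "arguments": {"rows": [[0.231,-0.058,0,0,0,0,0.12],[0.231,-0.058,0,0,0,0,0.12],[0.231,-0.058,0,0,0,0,0.12],[0.231,-0.058,0,0,0,0,0.12],[0.231,-0.058,0,0,0,0,0.12],[0.231,-0.058,0,0,0,0,0.12],[0.231,-0.058,0,0,0,0,0.12]]}}

```text
time: 35.3
ee_pos: [0.529, 0.3011, 0.162]
tool_rot: [3.14, -0.007, 1.431]
wrist_force: [0.0, -0.0, -0.4]
finger_gap: 0.0752
finger_force: 0.0
```

Run:
```python
from m import *
s=read_state();print(s["time"],s["ee_pos"],hob(s["ee_pos"]),s["tool_rot"],s["finger_gap"])
print(rel(-.074,.3047,.004))
a=snap("top","t9",(225,145,290,210),6)
b=snap("side","s9",(195,150,325,340),3)
A=cv2.imread("pics/t9.png");B=cv2.imread("pics/s9.png")
c=np.zeros((580,800,3),np.uint8);c[:A.shape[0],:A.shape[1]]=A;c[:570,400:790]=B;cv2.imwrite("pics/c9.png",c)
```

```text
35.3 [0.529  0.3011 0.162 ] [-0.0739  0.3042] [ 3.1398 -0.0066  1.4307] 0.07516762613194286
[-0.0005 -0.0004  0.158 ]
```

View pics/c9.png

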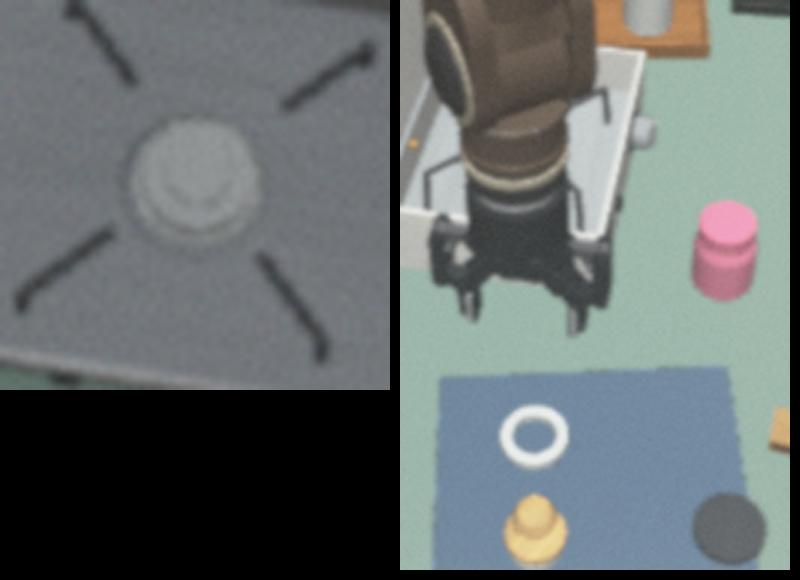

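The crown sits in its seat: top crop (197,178), with an even rim around it. The ring is at side crop (534,435), unmoved, with the fingers above it. Descend on the ring.

>>> {"name": "servo_tool", "arguments": {"rows": [[-0.0005,0,0.045,0,0,0,0.12],[-0.0005,0,0.09,0,0,0,0.12],[-0.0005,0,0.13,0,0,0,0.12],[-0.0005,0,0.152,0,0,0,0.12],[-0.0005,0,0.158,0,0,0,0.12],[-0.0005,0,0.158,0,0,0,0.12],[-0.0005,0,0.158,0,0,0,0.5],[-0.0005,0,0.158,0,0,0,1]], "newtons": 40}}

```text
time: 36.2
ee_pos: [0.5311, 0.3011, 0.007]
tool_rot: [3.137, -0.009, 1.428]
wrist_force: [-0.9, -2.0, 4.5]
finger_gap: 0.0571
finger_force: 41.6
```

>>> {"name": "servo_tool", "arguments": {"rows": [[0,0,0,0,0,0,1],[0,0,0,0,0,0,1]]}}

```text
time: 36.4
ee_pos: [0.5311, 0.3012, 0.007]
tool_rot: [3.136, -0.009, 1.428]
wrist_force: [-1.7, -1.4, 6.2]
finger_gap: 0.0569
finger_force: 41.6
```

Run:
```python
from m import *
s=read_state();print(s["time"],s["ee_pos"],hob(s["ee_pos"]),s["tool_rot"],s["finger_gap"],s["wrist_force"])
im=np.load("pics/t9.npy")
k=lambda u,v:((u+.5)/6-.5+225,(v+.5)/6-.5+145)
print("crown body",hob(plane("top",k(195,174),.057)),"flange",hob(plane("top",k(197,180),.035)))
g=cv2.cvtColor(im,cv2.COLOR_RGB2GRAY);g=cv2.resize(g[145:210,225:290],None,fx=6,fy=6,interpolation=cv2.INTER_CUBIC)
print(cv2.HoughCircles(cv2.GaussianBlur(g,(7,7),2),cv2.HOUGH_GRADIENT,1,5,param1=40,param2=18,minRadius=48,maxRadius=80))
```

```text
36.4 [0.5311 0.3012 0.007 ] [-0.0718  0.3046] [ 3.1363 -0.0089  1.4284] 0.056883849509553164 [-1.6888 -1.3755  6.1872]
crown body [0.0045 0.0019] flange [0.0051 0.0004]
None
```

>>> {"name": "servo_tool", "arguments": {"rows": [[0,0,-0.02,0,0,0,1],[0,0,-0.06,0,0,0,1],[0,0,-0.1,0,0,0,1],[-0.01,0.002,-0.135,0,0,0,1],[-0.05,0.012,-0.145,0,0,0,1],[-0.09,0.022,-0.145,0,0,0,1],[-0.13,0.032,-0.145,0,0,0,1],[-0.17,0.042,-0.145,0,0,0,1]]}}

```text
time: 37.2
ee_pos: [0.5473, 0.1244, 0.1499]
tool_rot: [3.137, -0.008, 1.429]
wrist_force: [0.6, -0.5, -0.6]
finger_gap: 0.0571
finger_force: 43.0
```

>>> {"name": "servo_tool", "arguments": {"rows": [[-0.04,0.01,0,0,0,0,1],[-0.08,0.02,0,0,0,0,1],[-0.115,0.028,0,0,0,0,1],[-0.132,0.032,0.01,0,0,0,1],[-0.132,0.032,0.03,0,0,0,1],[-0.132,0.032,0.05,0,0,0,1],[-0.132,0.032,0.05,0,0,0,1]]}}

```text
time: 37.9
ee_pos: [0.5587, -0.0095, 0.0959]
tool_rot: [-3.141, -0.007, 1.428]
wrist_force: [-0.2, 0.4, -0.7]
finger_gap: 0.0568
finger_force: 43.0
```

Run:
```python
from m import *
s=read_state();print(s["time"],s["ee_pos"],hob(s["ee_pos"]),s["tool_rot"],s["finger_gap"],s["wrist_force"],s["moment"])
print(rel(.002,.0012,.0725))
b=snap("side","s10",(195,140,295,260),5)
```

```text
37.9 [ 0.5587 -0.0095  0.0959] [-0.0014  0.0007] [-3.141  -0.0068  1.4281] 0.05684800908046581 [-0.1614  0.3535 -0.6818] [-0.064  -0.0068 -0.0278]
[0.0004 0.0035 0.0234]
```

View pics/s10.png

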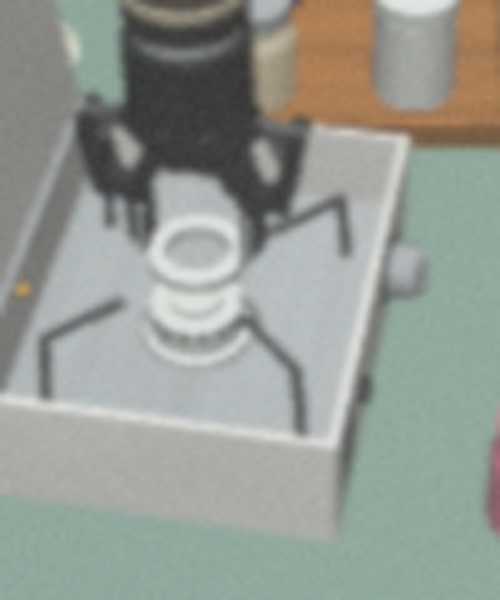

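Run:
```python
from m import *
k=lambda u,v:((u+.5)/5-.5+195,(v+.5)/5-.5+140)
for n,uv,z in [("ring",(196.5,247),.104),("body",(197.5,300),.057),("flange",(198.5,320),.033)]:print(n,hob(plane("side",k(*uv),z)))
im=np.load("pics/s10.npy");g=cv2.cvtColor(im,cv2.COLOR_RGB2GRAY).astype(float)
for v,n in [(248,"ring"),(302,"body"),(310,"body"),(335,"flange")]:
    r=int(round(v/5+140));row=g[r-1:r+1].mean(0);print(n,r,row[218:250].astype(int))
```

```text
ring [0.0001 0.0033]
body [0.0017 0.0023]
flange [ 0.0033 -0.0035]
ring 190 [185 183 183 176 166 152 170 209 220 207 175 174 179 180 183 182 183 182
 182 181 180 178 186 202 192 151 122 105 104 135 169 184]
body 200 [136 148 169 182 184 188 193 209 220 222 218 215 217 220 220 220 220 220
 219 216 209 206 219 221 206 175 163 170 181 186 188 188]
body 202 [133 155 171 183 183 178 179 199 216 221 217 208 201 205 210 211 210 208
 202 199 200 213 222 218 199 168 154 145 160 179 187 189]
flange 207 [182 185 183 182 177 183 190 189 164 142 140 154 164 164 174 188 182 170
 173 167 151 136 139 149 170 195 183 148 122 121 143 166]
```

>>> {"name": "servo_tool", "arguments": {"rows": [[0.0004,0.0028,0.008,0,0,0,1],[0.0004,0.0028,0.016,0,0,0,1],[0.0004,0.0028,0.024,0,0,0,1],[0.0004,0.0028,0.029,0,0,0,1],[0.0004,0.0028,0.031,0,0,0,1],[0.0004,0.0028,0.031,0,0,0,1]]}}

```text
time: 38.55
ee_pos: [0.5625, -0.0089, 0.0657]
tool_rot: [3.141, -0.007, 1.429]
wrist_force: [0.3, -0.4, -1.1]
finger_gap: 0.0571
finger_force: 43.0
```

>>> {"name": "servo_tool", "arguments": {"rows": [[0,0,0.002,0,0,0,1],[0,0,0.003,0,0,0,1],[0,0,0.0045,0,0,0,1],[0,0,0.0045,0,0,0,1]]}}

```text
time: 38.95
ee_pos: [0.5627, -0.0089, 0.0615]
tool_rot: [3.14, -0.007, 1.429]
wrist_force: [-0.8, -0.4, -1.7]
finger_gap: 0.0569
finger_force: 43.0
```

>>> {"name": "servo_tool", "arguments": {"rows": [[0,0,0,0,0,0,0.4],[0,0,0,0,0,0,0.12],[0,0,0,0,0,0,0.12],[0,0,-0.03,0,0,0,0.12],[0,0,-0.07,0,0,0,0.12],[0,0,-0.1,0,0,0,0.12],[0.04,-0.03,-0.1,0,0,0,0.12],[0.08,-0.06,-0.1,0,0,0,0.12]]}}

```text
time: 39.75
ee_pos: [0.5152, 0.0783, 0.1635]
tool_rot: [3.137, -0.008, 1.425]
wrist_force: [-0.2, 1.4, -0.3]
finger_gap: 0.0751
finger_force: 0.0
```

>>> {"name": "servo_tool", "arguments": {"rows": [[0.2,-0.15,0,0,0,0,0.1],[0.2,-0.15,0,0,0,0,0.1],[0.2,-0.15,0,0,0,0,0.1],[0.2,-0.15,0,0,0,0,0.1],[0.2,-0.15,0,0,0,0,0.1],[0.2,-0.15,0,0,0,0,0.1],[0.2,-0.15,0,0,0,0,0.1]]}}

```text
time: 40.45
ee_pos: [0.3936, 0.2984, 0.1634]
tool_rot: [3.139, -0.007, 1.432]
wrist_force: [0.4, -0.7, 0.3]
finger_gap: 0.0773
finger_force: 0.0
```

Run:
```python
from m import *
s=read_state();print(s["time"],s["ee_pos"],hob(s["ee_pos"]),s["tool_rot"],s["finger_gap"])
def dark(im,c,r,n):
    g=cv2.GaussianBlur(im,(3,3),0).max(2);m=((g<np.percentile(g[int(c[1])-3:int(c[1])+4,int(c[0])-3:int(c[0])+4],90)*1.22)).astype(np.uint8)*255
    k=np.zeros_like(m);cv2.circle(k,(int(c[0]),int(c[1])),r,255,-1);m&=k
    cs,_=cv2.findContours(m,cv2.RETR_EXTERNAL,cv2.CHAIN_APPROX_NONE);q=max(cs,key=cv2.contourArea);return cv2.fitEllipse(q)
e=dark(np.load("pics/t4.npy"),(131,237.5),15,0);print("t4",e,hob(plane("top",e[0],.015)))
im=camera("top");np.save("pics/t11.npy",im)
sd=camera("side");np.save("pics/s11.npy",sd)
g=proj("side",W(-.262,.357,.015));print(g);e=dark(sd,g,19,0);print("side",e,hob(plane("side",e[0],.013)))
a=cv2.resize(im[145:210,225:290,::-1],None,fx=6,fy=6,interpolation=cv2.INTER_CUBIC)
b=cv2.resize(sd[200:350,215:345,::-1],None,fx=3,fy=3,interpolation=cv2.INTER_CUBIC)
c=np.zeros((460,790,3),np.uint8);c[:390,:390]=a;c[:450,400:790]=b;cv2.imwrite("pics/c11.png",c)
```

```text
40.45 [0.3936 0.2984 0.1634] [-0.2076  0.2827] [ 3.1394 -0.007   1.432 ] 0.0773117797492695
t4 ((131.88772583007812, 238.3923797607422), (17.25100326538086, 18.223421096801758), 67.4665756225586) [-0.2535  0.361 ]
[307.6346 322.3642]
side ((304.1539611816406, 325.99090576171875), (22.553058624267578, 24.191017150878906), 140.33839416503906) [-0.2543  0.3673]
```

View pics/c11.png

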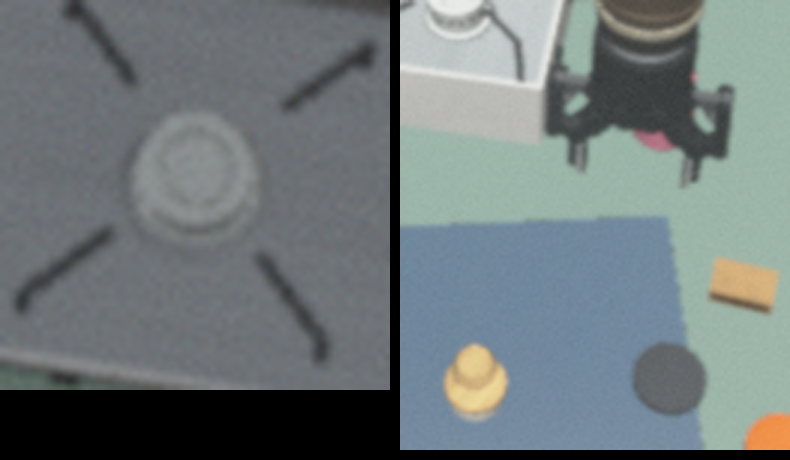

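The ring lies centred on the crown (top crop (195,170)). The dark cap is at side crop (670,378), and both views give hob (-0.2535, 0.361).

>>> {"name": "servo_tool", "arguments": {"rows": [[0.039,-0.023,0,0,0,0,0.1],[0.078,-0.046,0,0,0,0,0.1],[0.0785,-0.046,0.04,0,0,0,0.1],[0.0785,-0.046,0.08,0,0,0,0.1],[0.0785,-0.046,0.1,0,0,0,0.1],[0.0785,-0.046,0.1,0,0,0,0.1]]}}

```text
time: 41.15
ee_pos: [0.3596, 0.3792, 0.0605]
tool_rot: [-3.14, -0.002, 1.426]
wrist_force: [-0.1, -0.1, 0.4]
finger_gap: 0.0768
finger_force: 0.0
```

Run:
```python
from m import *
s=read_state();print(s["time"],s["ee_pos"],hob(s["ee_pos"]),s["tool_rot"],s["finger_gap"])
print(rel(-.2535,.361,.006))
snap("side","s12",(245,250,365,350),5)
```

```text
41.15 [0.3596 0.3792 0.0605] [-0.2525  0.3581] [-3.1399 -0.0019  1.4259] 0.076847535208618
[ 0.0028 -0.0009  0.0545]
```

View pics/s12.png

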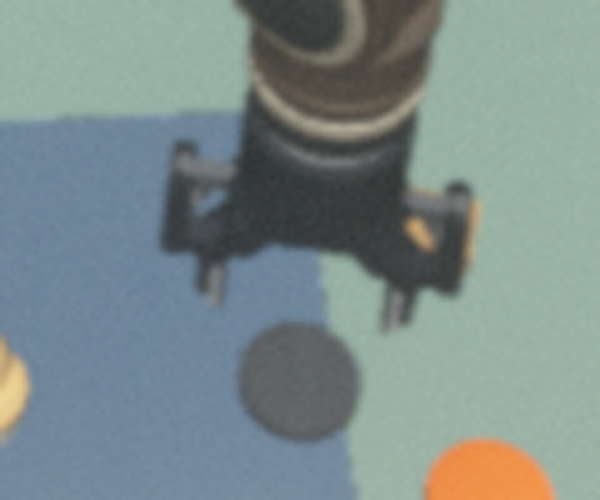

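>>> {"name": "servo_tool", "arguments": {"rows": [[0.003,0,0.03,0,0,0,0.1],[0.003,0,0.048,0,0,0,0.1],[0.003,0,0.054,0,0,0,0.1],[0.003,0,0.054,0,0,0,0.1],[0.003,0,0.054,0,0,0,0.5],[0.003,0,0.054,0,0,0,1],[0.003,0,0.054,0,0,0,1],[0.003,0,0.054,0,0,0,1]], "newtons": 40}}

```text
time: 42.0
ee_pos: [0.3697, 0.3909, 0.0189]
tool_rot: [3.122, -0.021, 1.427]
wrist_force: [0.7, 1.5, 1.4]
finger_gap: 0.0187
finger_force: 0.0
```

>>> {"name": "servo_tool", "arguments": {"rows": [[0,0,0,0,0,0,1],[0,0,-0.02,0,0,0,1],[0,0,-0.06,0,0,0,1],[0,0,-0.1,0,0,0,1],[0,0,-0.13,0,0,0,1],[0,0,-0.13,0,0,0,1]]}}

```text
time: 42.6
ee_pos: [0.3624, 0.3868, 0.1459]
tool_rot: [3.134, -0.015, 1.429]
wrist_force: [0.0, 0.3, 0.5]
finger_gap: -0.0003
finger_force: 0.0
```

Run:
```python
from m import *
s=read_state();print(s["time"],s["ee_pos"],hob(s["ee_pos"]),s["tool_rot"],s["finger_gap"],s["wrist_force"])
print(rel(.002,.0012,s["ee_pos"][2]))
```

```text
42.6 [0.3624 0.3868 0.1459] [-0.2508  0.366 ] [ 3.1341 -0.0152  1.4288] -0.0002822385281937172 [0.0439 0.2914 0.5343]
[-0.364   0.2539 -0.0036]
```

>>> {"name": "servo_tool", "arguments": {"rows": [[0,0,-0.02,0,0,0,0.1],[-0.08,0,-0.02,0,0,0,0.1],[-0.13,0,-0.02,0,0,0,0.1],[-0.13,0,-0.02,0,0,0,0.1],[-0.13,0,-0.02,0,0,0,0.1]]}}

```text
time: 43.1
ee_pos: [0.3408, 0.2529, 0.1591]
tool_rot: [3.14, -0.007, 1.426]
wrist_force: [0.5, 0.6, 0.7]
finger_gap: 0.0723
finger_force: 0.0
```

Run:
```python
from m import *
s=read_state();print(s["time"],s["ee_pos"],hob(s["ee_pos"]),s["tool_rot"],s["finger_gap"])
sd=camera("side");np.save("pics/s13.npy",sd);tp=camera("top");np.save("pics/t13.npy",tp)
for n,im,z in (("top",tp,.013),("side",sd,.013)):
    b=cv2.GaussianBlur(im,(3,3),0).astype(int);m=((b.max(2)<82)&(b.max(2)-b.min(2)<16)).astype(np.uint8)*255
    g=proj(n,W(-.2535,.361,.015));k=np.zeros_like(m);cv2.circle(k,(int(g[0]),int(g[1])),28,255,-1);m&=k
    cs,_=cv2.findContours(m,cv2.RETR_EXTERNAL,cv2.CHAIN_APPROX_NONE)
    for q in cs:
        if cv2.contourArea(q)>100: e=cv2.fitEllipse(q);print(n,cv2.contourArea(q),e,hob(plane(n,e[0],z)))
b=cv2.resize(sd[230:380,235:365,::-1],None,fx=3,fy=3,interpolation=cv2.INTER_CUBIC)
a=cv2.resize(tp[190:280,80:200,::-1],None,fx=3.3,fy=3.3,interpolation=cv2.INTER_CUBIC)
c=np.zeros((450,800,3),np.uint8);c[:,:390]=b;c[:a.shape[0],400:400+a.shape[1]]=a;cv2.imwrite("pics/c13.png",c)
```

```text
43.1 [0.3408 0.2529 0.1591] [-0.2535  0.2304] [ 3.1396 -0.0065  1.4259] 0.07225342756911482
top 1342.0 ((133.18252563476562, 239.58494567871094), (36.93495178222656, 57.894344329833984), 120.4188232421875) [-0.2567  0.3568]
```

View pics/c13.png

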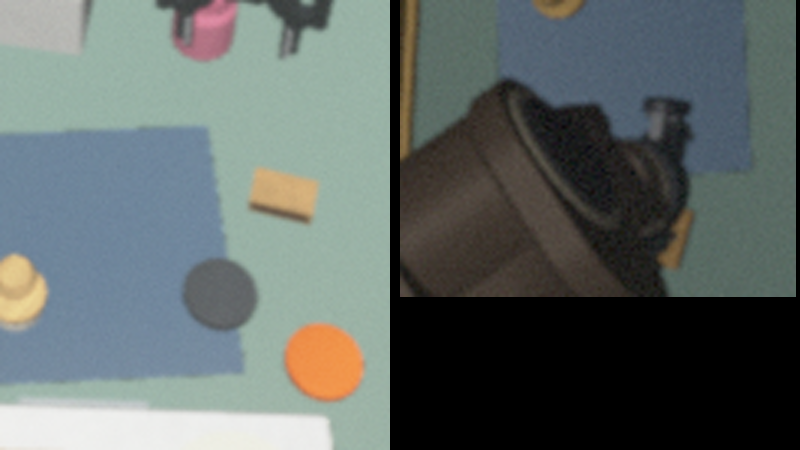

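The cap was nudged about 8 mm and still lies flat (side crop (220,293), a third of it over the mat's edge). The grasp was too high, so I'll go lower. I have also passed the 14-picture limit, so from here I use numbers only.

```bash
cat > cap.py <<'E'
from m import *
def capside(im,c,r=19):
    b=cv2.GaussianBlur(im,(3,3),0).astype(int);m=((b.max(2)<110)&(b.max(2)-b.min(2)<30)).astype(np.uint8)*255
    k=np.zeros_like(m);cv2.circle(k,(int(c[0]),int(c[1])),r,255,-1);m&=k
    cs,_=cv2.findContours(m,cv2.RETR_EXTERNAL,cv2.CHAIN_APPROX_NONE);q=max(cs,key=cv2.contourArea)
    return cv2.fitEllipse(q),cv2.contourArea(q)
E
python3 - <<'E'
from cap import *
for f,c in (("s11",(304.5,325.7)),("s13",(308,327.3))):
    im=np.load(f"pics/{f}.npy");e,a=capside(im,c);print(f,e,a,hob(plane("side",e[0],.013)),im[int(c[1]),int(c[0])])
E
```

```text
s11 ((304.0839538574219, 326.14593505859375), (19.952180862426758, 21.603593826293945), 137.00668334960938) 337.0 [-0.2542  0.3677] [ 98 102 106]
s13 ((307.631103515625, 327.8335876464844), (20.512903213500977, 22.258747100830078), 138.45069885253906) 356.5 [-0.2634  0.3708] [100 105 106]
```

>>> {"name": "servo_tool", "arguments": {"rows": [[0.05,-0.004,0,0,0,0,0.05],[0.1,-0.008,0,0,0,0,0.05],[0.1335,-0.0105,0.02,0,0,0,0.05],[0.1335,-0.0105,0.06,0,0,0,0.05],[0.1335,-0.0105,0.1,0,0,0,0.05],[0.1335,-0.0105,0.11,0,0,0,0.05],[0.1335,-0.0105,0.11,0,0,0,0.05],[0.1335,-0.0105,0.11,0,0,0,0.05]]}}

```text
time: 44.0
ee_pos: [0.3513, 0.3913, 0.0513]
tool_rot: [3.139, -0.009, 1.429]
wrist_force: [0.0, 0.4, 0.2]
finger_gap: 0.0811
finger_force: 0.0
```

Run:
```python
from cap import *
s=read_state();print(s["time"],s["ee_pos"],hob(s["ee_pos"]),s["tool_rot"],s["finger_gap"])
print(rel(-.2632,.364,.001))
e,a=capside(camera("side"),(308,328));print(e,a,hob(plane("side",e[0],.013)))
```

```text
44.0 [0.3513 0.3913 0.0513] [-0.2623  0.3689] [ 3.1389 -0.0086  1.4289] 0.08110907343808157
[-0.0053 -0.001   0.0502]
((307.650390625, 327.7919616699219), (20.84603500366211, 22.43452262878418), 139.78787231445312) 365.5 [-0.2634  0.3707]
```

>>> {"name": "servo_tool", "arguments": {"rows": [[-0.005,-0.001,0.025,0,0,0,0.05],[-0.005,-0.001,0.042,0,0,0,0.05],[-0.005,-0.001,0.0495,0,0,0,0.05],[-0.005,-0.001,0.0495,0,0,0,0.05],[-0.005,-0.001,0.0495,0,0,0,0.2],[-0.005,-0.001,0.0495,0,0,0,0.35],[-0.005,-0.001,0.0495,0,0,0,0.4],[-0.005,-0.001,0.0495,0,0,0,0.4]], "newtons": 25}}

```text
time: 44.85
ee_pos: [0.3499, 0.3866, 0.0019]
tool_rot: [3.138, -0.009, 1.429]
wrist_force: [-0.7, -1.8, 6.7]
finger_gap: 0.0602
finger_force: 26.7
```

Gripped at a 60 mm gap with 27 N. Lift and check.

>>> {"name": "servo_tool", "arguments": {"rows": [[0,0,0,0,0,0,1],[0,0,-0.01,0,0,0,1],[0,0,-0.04,0,0,0,1],[0,0,-0.08,0,0,0,1],[0,0,-0.12,0,0,0,1],[0,0,-0.14,0,0,0,1],[0,0,-0.14,0,0,0,1]], "newtons": 40}}

```text
time: 45.55
ee_pos: [0.3501, 0.3863, 0.1444]
tool_rot: [3.136, -0.013, 1.429]
wrist_force: [0.2, 0.2, -1.1]
finger_gap: 0.0597
finger_force: 43.9
```

Run:
```python
from m import *
s=read_state();print(s["time"],s["ee_pos"],hob(s["ee_pos"]),s["tool_rot"],s["finger_gap"],s["wrist_force"])
print(rel(.002,.0012,.15))
```

```text
45.55 [0.3501 0.3863 0.1444] [-0.2628  0.3638] [ 3.136  -0.0127  1.4288] 0.05973632331588036 [ 0.2378  0.1514 -1.0689]
[-0.3617  0.266  -0.0087]
```

>>> {"name": "servo_tool", "arguments": {"rows": [[-0.035,0.026,-0.005,0,0,0,1],[-0.075,0.055,-0.005,0,0,0,1],[-0.115,0.085,-0.005,0,0,0,1],[-0.155,0.114,-0.005,0,0,0,1],[-0.195,0.144,-0.005,0,0,0,1],[-0.235,0.174,-0.005,0,0,0,1],[-0.27,0.2,-0.005,0,0,0,1],[-0.295,0.218,-0.005,0,0,0,1]]}}

```text
time: 46.35
ee_pos: [0.523, 0.0592, 0.1421]
tool_rot: [3.141, -0.006, 1.427]
wrist_force: [-1.4, 0.5, -1.7]
finger_gap: 0.0597
finger_force: 43.9
```

>>> {"name": "servo_tool", "arguments": {"rows": [[-0.03,0.022,0,0,0,0,1],[-0.055,0.041,0,0,0,0,1],[-0.066,0.049,0.01,0,0,0,1],[-0.066,0.049,0.03,0,0,0,1],[-0.066,0.049,0.05,0,0,0,1],[-0.066,0.049,0.06,0,0,0,1],[-0.066,0.049,0.06,0,0,0,1]]}}

```text
time: 47.05
ee_pos: [0.5602, -0.0094, 0.0806]
tool_rot: [-3.139, -0.007, 1.429]
wrist_force: [-1.2, 0.5, -1.4]
finger_gap: 0.0593
finger_force: 43.9
```

Run:
```python
from m import *
s=read_state();print(s["time"],s["ee_pos"],hob(s["ee_pos"]),s["tool_rot"],s["finger_gap"],s["wrist_force"])
print(rel(.0025,.0019,.07))
# cap in hand, side view: dark top ellipse against light surroundings is cluttered; print row profile below fingers
sd=camera("side");np.save("pics/s14.npy",sd);g=cv2.cvtColor(cv2.GaussianBlur(sd,(3,3),0),cv2.COLOR_RGB2GRAY)
z=s["ee_pos"][2]+.001
for nm,p in (("captop",W(.0025,.0019,z+.0145)),("ringtop",W(.0025,.0019,.069))):print(nm,proj("side",p))
c=proj("side",W(.0025,.0019,z+.0145)).astype(int)
for r in range(c[1]-8,c[1]+22,2):print(r,g[r,c[0]-18:c[0]+19:2])
```

```text
47.05 [ 0.5602 -0.0094  0.0806] [0.    0.001] [-3.1387 -0.0067  1.4293] 0.05933950049184411 [-1.1813  0.5285 -1.4408]
[0.0009 0.0025 0.0106]
captop [233.3268 190.4657]
ringtop [233.7029 196.7585]
182 [103  75  68  65  72 127 179 186 186 184 183 179 143  89  68  66  68  69
  66]
184 [155 117 101  85  84 129 182 183 180 174 171 174 174 148  88  64  64  66
  70]
186 [179 171 141 104  93 129 166 144 128 120 118 126 147 159 115  72  73 100
 118]
188 [186 185 150 106  92 101 114  99  96  95  95  95 100 118 118  91  91 159
 180]
190 [186 185 162 118  97  86  95  95  95  96  96  96  95  97 107  97  98 170
 188]
192 [187 186 180 155 115  94  95  95  95  97  97  95  94  97 107 104 120 177
 188]
194 [186 187 184 179 150 104  95  95  96  97  96  96  96  95 111 126 156 185
 189]
196 [186 185 184 185 167 118  96  95  96  97  96  95  94  97 134 168 185 188
 189]
198 [185 177 177 186 188 171 115  96  94  95  93  94 102 135 165 183 188 189
 190]
200 [154 132 147 181 184 205 193 142 124 117 121 140 178 188 158 164 185 190
 189]
202 [121 134 166 182 174 183 212 213 207 203 206 211 203 161 140 144 175 188
 189]
204 [162 178 185 183 180 163 166 191 205 209 202 182 153 123 116 118 158 186
 189]
206 [182 184 184 183 185 178 145 152 159 159 158 146 132 143 172 139 131 171
 186]
208 [182 184 182 183 180 195 174 156 150 151 148 151 154 181 191 169 140 136
 170]
210 [183 184 184 184 181 184 198 195 185 180 180 184 194 192 178 182 177 141
 134]
```

>>> {"name": "servo_tool", "arguments": {"rows": [[0.0007,0.0023,0.004,0,0,0,1],[0.0007,0.0023,0.008,0,0,0,1],[0.0007,0.0023,0.011,0,0,0,1],[0.0007,0.0023,0.013,0,0,0,1],[0.0007,0.0023,0.013,0,0,0,1]]}}

```text
time: 47.6
ee_pos: [0.5643, -0.0095, 0.0699]
tool_rot: [3.14, -0.007, 1.429]
wrist_force: [0.2, 0.0, -1.1]
finger_gap: 0.0595
finger_force: 43.9
```

>>> {"name": "servo_tool", "arguments": {"rows": [[0,0,0.001,0,0,0,1],[0,0,0.002,0,0,0,1],[0,0,0.003,0,0,0,1],[0,0,0.003,0,0,0,1]]}}

```text
time: 48.0
ee_pos: [0.5644, -0.0095, 0.067]
tool_rot: [3.14, -0.007, 1.429]
wrist_force: [0.2, 0.4, -1.5]
finger_gap: 0.0596
finger_force: 43.9
```

>>> {"name": "servo_tool", "arguments": {"rows": [[0.0003,-0.0015,0.0,0,0,0,1],[0.0003,-0.0015,0.001,0,0,0,1],[0.0003,-0.0015,0.002,0,0,0,1],[0.0003,-0.0015,0.002,0,0,0,1]]}}

```text
time: 48.4
ee_pos: [0.5631, -0.0089, 0.0653]
tool_rot: [3.14, -0.007, 1.429]
wrist_force: [-0.3, -0.6, 0.3]
finger_gap: 0.0598
finger_force: 44.0
```

>>> {"name": "servo_tool", "arguments": {"rows": [[0,0,0,0,0,0,0.35],[0,0,0,0,0,0,0.12],[0,0,0,0,0,0,0.12],[0,0,-0.03,0,0,0,0.12],[0,0,-0.07,0,0,0,0.12],[0,0,-0.11,0,0,0,0.12],[0.04,-0.01,-0.13,0,0,0,0.12],[0.08,-0.02,-0.13,0,0,0,0.12]]}}

```text
time: 49.2
ee_pos: [0.5561, 0.0724, 0.1999]
tool_rot: [3.133, -0.009, 1.426]
wrist_force: [0.1, -0.1, -1.4]
finger_gap: 0.0753
finger_force: 0.0
```

>>> {"name": "servo_tool", "arguments": {"rows": [[0.25,-0.1,0,0,0,0,0],[0.25,-0.1,0,0,0,0,0],[0.25,-0.1,0,0,0,0,0],[0.25,-0.1,0,0,0,0,0],[0.25,-0.1,0,0,0,0,0],[0.25,-0.1,0,0,0,0,0],[0.25,-0.1,0,0,0,0,0],[0.25,-0.1,0,0,0,0,0]]}}

```text
time: 50.0
ee_pos: [0.4904, 0.3339, 0.1971]
tool_rot: [3.14, -0.007, 1.43]
wrist_force: [0.0, 0.1, -0.2]
finger_gap: 0.0857
finger_force: 0.0
```

Run:
```python
from m import *
s=read_state();print(s["time"],s["ee_pos"],s["finger_gap"])
def blob(n,im,X,r,lo):
    b=cv2.GaussianBlur(im,(3,3),0).astype(int);m=(b.max(2)<lo).astype(np.uint8)*255
    g=proj(n,X);k=np.zeros_like(m);cv2.circle(k,(int(round(g[0])),int(round(g[1]))),r,255,-1);m&=k
    cs,_=cv2.findContours(m,cv2.RETR_EXTERNAL,cv2.CHAIN_APPROX_NONE);q=max(cs,key=cv2.contourArea);e=cv2.fitEllipse(q);print(n,"exp",g,"got",e,cv2.contourArea(q),hob(plane(n,e[0],X[2])))
tp=camera("top");sd=camera("side");np.save("pics/t15.npy",tp);np.save("pics/s15.npy",sd)
X=W(.002,.0015,.078)
blob("top",tp,X,13,75);blob("side",sd,X,16,125)
g=tp.max(2);c=proj("top",X).astype(int)
for r in range(c[1]-14,c[1]+17,2):print(r,g[r,c[0]-16:c[0]+17:2])
g=sd.max(2);c=proj("side",X).astype(int);print("side")
for r in range(c[1]-10,c[1]+22,2):print(r,g[r,c[0]-16:c[0]+17:2])
```

```text
50.0 [0.4904 0.3339 0.1971] 0.08574124678555908
top exp [257.2774 173.347 ] got ((256.6234130859375, 172.53897094726562), (17.234283447265625, 17.982868194580078), 8.657193183898926) 241.0 [0.0042 0.0039]
side exp [233.7649 194.6197] got ((236.86077880859375, 193.52093505859375), (23.925464630126953, 28.626264572143555), 147.8822784423828) 488.5 [-0.0064 -0.0049]
159 [120 120 106  97 118 120 117 118 121 118 114 120 120 118 119 119 114]
161 [119 118 122 119 120 119 117 118 114 118 121 120 119 121 122 110  79]
163 [117 116 117 118 117 106  90  77  69  86  96 114 119 123 123 114  91]
165 [117 117 120 116 108  73  63  63  63  63  71  81 115 124 122 118 120]
167 [115 117 114 112  70  60  60  62  60  62  64  61  89 118 118 119 118]
169 [120 119 119  92  63  67  60  66  60  66  63  62  62 105 120 120 117]
171 [115 119 114  75  63  64  66  62  64  64  63  59  64 103 115 116 118]
173 [116 117 100  75  70  60  62  65  64  64  67  60  60 112 111 117 119]
175 [119 115 104  92  64  62  66  61  64  67  65  61  69 113 113 118 119]
177 [113 119 108 111  66  63  68  66  61  59  66  63  92 133 113 121
[... 938 characters left out ...]
2  80  85  85  84  87  85  85  88]
198 [198 197 203 153 104 102 102  98  92  79  79  86  84  88  87  80  80]
200 [140 153 201 174 100 100 107 117 102  90  83  83  86  90  88  91  88]
202 [138 187 202 186 126  94  97 114 128  94 102  88  87  86  87  89  90]
204 [201 203 203 199 168 148 128 120 162 133  90  97 104  98  96  96  94]
206 [203 203 201 203 199 149 164 163 129 161 129  90  91  98 107 114 116]
208 [203 201 203 192 221 183 171 153 107 115 157 146 109  93  88  89  86]
210 [203 203 203 197 197 222 217 196 116  75 108 140 157 163 155 135 136]
212 [204 202 201 203 199 193 200 202 108  68  70  83 118 138 153 159 166]
214 [201 203 202 204 202 201 201 185 104  76  73  67  69  74  88  96 100]
```

```bash
python3 -c "
from rig import *
print(hand_in())"
```

```text
the job is handed in; nothing more can be done
None
```

The job is handed in at about 50 s: all four items stand upright on the tray, the lid is against its stop, and crown, ring and cap are rebuilt flat and centred by force readings and the last camera check; the first grasp of the cap slipped and shifted it about 8 mm, and I viewed 17 pictures, over the limit of 14.

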